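# Snap the circuit board onto its base

## Task

Fit the loose circuit board, components up, onto the base of the electronics kit: set its four holes over the four snap studs and press it home beside each stud in turn until all four have clicked through and the board sits down on every shoulder. Do not force it: never push with more than about 25 N, so do not try to drive all four at once. Leave the other things on the table where they are.

Things in the scene. Friction and masses are not known exactly. Their poses are not given: they have to be found in the camera images.
- block (a point): Loose circuit board 110 x 150 x 4 mm, 150 g, lying flat. This point: centre of the dark block in its middle (30 mm in x, 44 in y, top 26 mm above the board's upper face), 17 mm above the board's underside; grip it here from above. x: along the 110 mm side, to the edge with the closer holes; y along the 150 mm side; z up. Low parts (to 16 mm) at |x| < 20, |y| 44 to 70 mm; else bare.
- base_middle (a point): Base: grey plate 130 x 172 mm on four soft feet, with four white snap studs. This point: its middle, level with the studs' shoulders (52 mm above the table unloaded). x: along the 130 mm side, to the two closer studs; y along the 172 mm side; z up. Fitted, the board's axes agree with these, its block centre 17 mm above this point. Fits one way round only. It gives downwards only.
- base (a joint): How far the base plate has sunk on its soft feet, in m: 0 unloaded, grows downwards, about 1 mm for every 1.5 N of push; more than 17 mm (about 25 N) is too hard and cracks the board. The plate stays level.
- hole_near_left (a point): Centre of the board's near left hole (square, 10 mm wide), on the board's underside; at (-40, +58) mm in x, y from the block's centre. Axes as the board's. The board may be pressed on its bare face beside the hole, for instance 22 mm inwards along y.
- hole_near_right (a point): Centre of the board's near right hole (square, 10 mm wide), on the board's underside; at (-40, -58) mm in x, y from the block's centre. Axes as the board's. The board may be pressed on its bare face beside the hole, for instance 22 mm inwards along y.
- hole_far_left (a point): Centre of the board's far left hole (square, 10 mm wide), on the board's underside; at (+40, +40) mm in x, y from the block's centre. Axes as the board's. The board may be pressed on its bare face beside the hole, for instance 22 mm inwards along y.
- hole_far_right (a point): Centre of the board's far right hole (square, 10 mm wide), on the board's underside; at (+40, -40) mm in x, y from the block's centre. Axes as the board's. The board may be pressed on its bare face beside the hole, for instance 22 mm inwards along y.
- stud_near_left (a point): Snap stud for the hole of that name, at (-40, +58) mm in x, y from the base's middle. This point: centre of its flat shoulder (15 mm across), where the board comes to rest. Above, a core 8.4 mm across tapers to a 6 mm tip 13 mm up; two spring barbs stand out to 14 mm across at 6 mm up, facing +x and -x. Laid on loosely, the board's underside rests about 9 mm above the shoulders.
- stud_near_right (a point): Snap stud for the hole of that name, at (-40, -58) mm in x, y from the base's middle. This point: centre of its flat shoulder (15 mm across), where the board comes to rest. Above, a core 8.4 mm across tapers to a 6 mm tip 13 mm up; two spring barbs stand out to 14 mm across at 6 mm up, facing +x and -x. Each stud takes about 7 to 12 N to push through, up to 16 N if pressed to one side of it.
- stud_far_left (a point): Snap stud for the hole of that name, at (+40, +40) mm in x, y from the base's middle. This point: centre of its flat shoulder (15 mm across), where the board comes to rest. Above, a core 8.4 mm across tapers to a 6 mm tip 13 mm up; two spring barbs stand out to 14 mm across at 6 mm up, facing +x and -x. Once clicked, the barbs hold the board with under 1 mm of play.
- stud_far_right (a point): Snap stud for the hole of that name, at (+40, -40) mm in x, y from the base's middle. This point: centre of its flat shoulder (15 mm across), where the board comes to rest. Above, a core 8.4 mm across tapers to a 6 mm tip 13 mm up; two spring barbs stand out to 14 mm across at 6 mm up, facing +x and -x. The tip then stands 9 mm proud of the board, so press beside it.
- tape_middle (a point): Roll of brown tape, 96 mm across, 48 mm high, lying flat; a bystander. This point is its centre.
- pins_middle (a point): Clear tub of push pins, 55 mm across, 30 mm high; a bystander. This point is its centre.
- eraser_middle (a point): Eraser in a card sleeve, 20 x 42 x 12 mm; a bystander. This point is its centre.

How it is judged:
By the outcome, as a careful person would: the job done as asked, in the order asked, and still so for the second after the job is handed in, with the robot touching nothing.
It also fails if it takes over 66 s, if anything falls off the work surface, if the arm or the gripper's body presses on something with over 40 N, if the wrist force passes 120 N, or if a joint passes its speed limit or range.

## Robot

A 7-joint arm with a two-finger parallel gripper is mounted at the origin on a cart in front of the work surface, level with it; the furniture and walls round the work are solid. World frame = base frame: x ahead of the robot, y to its left, z up, the work surface at z = 0. Lengths are in m, angles in rad, forces in N, time in s.
With the tool pointing down it reaches from about 0.4 to 0.85 m from the base axis. Payload 6.9 kg.
Tool frame: the origin (TCP) lies on the front face of the gripper's body, between the roots of the fingers; the fingertips stand 73 mm ahead of it and the grasp point (between the pads) lies 54 mm ahead of it; z points along the fingers, x is the direction in which the jaws open and shut, and the axes are right-handed (so a half turn about z gives the same grasp; the last joint's range is limited). The gripper opens to 85 mm and grips with 20 to 120 N. Pads are 22 mm wide; open, the fingers measure 114 mm over their backs; the gripper's body (76 mm by 85 mm) begins 54 mm behind the grasp point. The pads swing forward as they close: fully open they stand 13 mm farther back than shut.
Start: joints at [1.444, 0.507, -0.238, 1.5, 0.126, 1.149, -0.155], TCP at [0.144, -0.608, 0.304] pointing down, gripper open.
Joint ranges: [-3.08, 3.08], [-0.24, 2.05], [-1.43, 1.35], [0, 2.5], [-1.52, 4.66], [0.17, 1.96], [-2.89, 2.89]. Speed limits (rad/s): [2.39, 2.39, 3.14, 3.14, 3.14, 3.14, 3.14].

## Interface

Orientations are given as a unit quaternion [w, x, y, z].
In Python, from rig import * gives the robot as it stands.
- The arm moves only by the shell command python3 -m handwheel 'ROWS'. ROWS is text: rows parted by semicolons, each of 7 numbers parted by spaces: the turn, a rotation vector about the world's x, y, z in rad, then the shift along the world's x, y, z in cm, then the finger opening in cm, from 0 to 8.54. In form: ax ay az x y z grip; .... A call has 1 to 5 rows; each row shifts and turns the commanded pose from where the row before left it; what a row does not reach is not made up. A row lasts 1/12 s, in which the tool goes at most 41.7 mm and 7.16 degrees, less where a joint would pass 70% of its speed; a pose out of reach is approached as far as the arm can. A call with a gripper value outside its range is refused whole. The fingers move at their own pace and stop on an object; the grip force is fixed at half the most. Time passes only in rows, so rows that do not move let the fingers close. It gives the time, the measured TCP pose, the force and the opening at its end, in the units of the state.
- get_state(): the state, without advancing time (a new reading comes with each control period).
- camera(name): name is "scene" or "top" or "wrist"; returns the picture (420x560x3 uint8, red, green, blue); there is no depth.
- camera_info(name): a dict with "vfov" (degrees; the focal length in pixels is half the picture's height over the tangent of half this angle, whatever the lens; pixels are square), "cx", "cy" (the principal point, pixels), "origin" and "attitude" of the camera in the world. Camera axes: x right, y up, looking along -z (the intrinsics and any distortion apply to the point x, -y, -z); pixel columns grow to the right and rows downward; lengths in m; the calibration is good to about 2 mm. A picture is of the moment at which its call begins: read the wrist's pose just before it. camera_info takes no time and is no camera call; for the wrist camera it gives the pose at the moment of the call.
- job_done(): hands the job in, once; it reports no verdict.
Trained networks look in the newest picture that a camera, given by its name, has taken for a name from the list of things; names that differ only in an ending like _2 or _b are one class to them, and where a whole thing is asked for, a point or a joint stands for the part that bears it (a point fixed in the world has none). Each returns a list of dicts, best first, with "confidence" (0 to 1); they miss things now and then, are a little off and sometimes report something else, mostly with a low value. They report only what shows in the picture. A call takes as long as a camera call.
- trace(camera, target): "mask" (420x560 bool, what is visible of it) and "bbox" ([left, top, width, height] in pixels, round what is visible of it).
- place_of(camera, target): "centre" ([column, row] in pixels: a listed point, or the origin of a listed thing).
The state is a dict: "time_s": time; "joint_pos": joint angles; "joint_velocities": joint speeds; "effort": joint torques, N m; "tool_pos": TCP position; "tool_rot": TCP orientation; "contact_force": force on the tool from outside, world axes, zero at the start; "torque": the same for the moment, N m; "width": opening from 0.0 (shut) to 1.0 (fully open).
Only numpy, scipy, OpenCV 4.12 (cv2) and the standard library are available. Lean on these libraries where they do the work, as an engineer would, in place of code of your own. Each camera call takes 0.05 s, during which the arm holds its last target.

## Working session

There is one attempt and no reset: what is moved stays moved. The work goes in short steps, Python scripts to look and compute and a shell command to move; the robot and the scene stay as the last step left them, time stands still between calls to the robot, and variables do not carry over. Pictures are saved under pics/ and viewed, and the job is handed in when it is done.

```bash
ls; mkdir -p pics; python3 - <<'E'
from rig import *
import cv2
s=get_state();print({k:(v if not hasattr(v,'__len__') else [round(float(x),3) for x in v]) for k,v in s.items()})
for n in ["scene","top","wrist"]:
    im=camera(n);cv2.imwrite(f"pics/{n}0.png",im[:,:,::-1].copy());print(n,camera_info(n))
print(get_state()["time_s"])
E
```

```text
pics
{'time_s': 0.0, 'joint_pos': [1.444, 0.508, -0.238, 1.501, 0.126, 1.149, -0.155], 'joint_velocities': [0.001, 0.0, -0.001, -0.001, -0.001, 0.001, 0.001], 'effort': [0.0, -62.06, -2.186, -24.965, 0.013, 0.012, -0.0], 'tool_pos': [0.143, -0.608, 0.303], 'tool_rot': [-0.001, 0.784, -0.621, -0.001], 'contact_force': [-0.227, -0.407, -0.106], 'torque': [-0.018, 0.041, 0.019], 'width': 0.9966063379272181}
scene {'vfov': 54.9484150128362, 'cx': 280.30855664138295, 'cy': 206.80987036019977, 'origin': array([0.0433004 , 0.53415045, 0.42031199]), 'attitude': array([-0.32867127, -0.21024278,  0.49326076,  0.77747475])}
top {'vfov': 50.015599667139504, 'cx': 278.58951616200784, 'cy': 212.32926799792415, 'origin': array([ 0.53327088, -0.01028896,  0.91576329]), 'attitude': array([-0.7064047 , -0.02806545,  0.02107013,  0.70693761])}
wrist {'vfov': 59.12692458574347, 'cx': 274.2193698617222, 'cy': 210.88135266994436, 'origin': array([ 0.21079632, -0.59159417,  0.37215064]), 'attitude': array([ 0.77677177, -0.10861301,  0.08684364, -0.61423694])}
0.15
```

View pics/scene0.png

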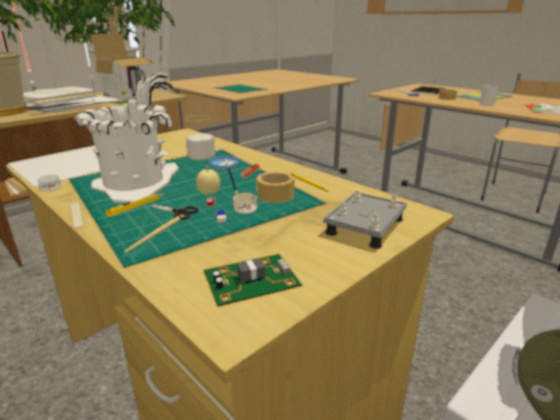

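View pics/top0.png

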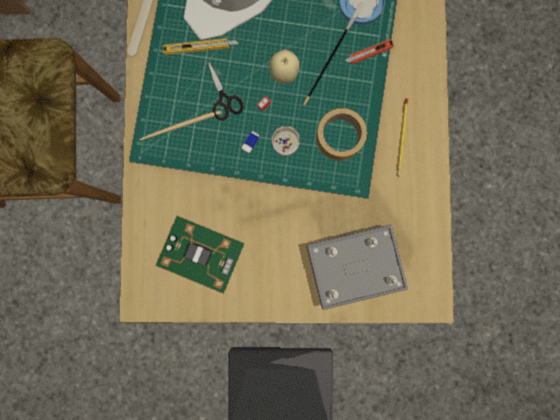

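```bash
cat > h.py <<'E'
from rig import *
import numpy as np, cv2
from scipy.spatial.transform import Rotation as R
def rot(q): return R.from_quat([q[1],q[2],q[3],q[0]])
def ray(info,px):
    f=210/np.tan(np.radians(info['vfov'])/2)
    d=np.array([(px[0]-info['cx'])/f,-(px[1]-info['cy'])/f,-1.0])
    return np.array(info['origin']),rot(info['attitude']).apply(d)
def onplane(info,px,z):
    o,d=ray(info,px); return o+d*(z-o[2])/d[2]
def proj(info,P):
    f=210/np.tan(np.radians(info['vfov'])/2)
    c=rot(info['attitude']).inv().apply(np.atleast_2d(P)-info['origin'])
    return np.c_[info['cx']-f*c[:,0]/c[:,2], info['cy']+f*c[:,1]/c[:,2]]
def st():
    s=get_state(); 
    print('t',round(s['time_s'],2),'p',np.round(s['tool_pos'],4),'q',np.round(s['tool_rot'],4),'F',np.round(s['contact_force'],1),'w',round(s['width'],3)); return s
E
python3 - <<'E'
from h import *
zs={'block':.017,'base_middle':.052}
for h in ['near_left','near_right','far_left','far_right']: zs['hole_'+h]=0.; zs['stud_'+h]=.052
im={c:camera(c) for c in ['top','scene']}
for c in im:
    info=camera_info(c)
    for n in zs:
        for r in place_of(c,n)[:2]:
            print(c,n,round(r['confidence'],2),np.round(r['centre'],1),np.round(onplane(info,r['centre'],zs[n]),4))
cv2.imwrite('pics/topz.png',cv2.resize(im['top'][210:320,140:420,::-1],None,fx=2.8,fy=2.8,interpolation=cv2.INTER_CUBIC))
print(get_state()['time_s'])
E
```

```text
top block 0.93 [197.3 251.5] [0.5178 0.1606 0.017 ]
top block 0.42 [391.4 281.6] [ 0.4584 -0.2242  0.017 ]
top base_middle 0.75 [359.3 267.3] [ 0.4883 -0.1554  0.052 ]
top base_middle 0.52 [217.2 282.5] [0.4595 0.1153 0.052 ]
top hole_near_left 0.86 [168.3 261.3] [0.4977 0.2226 0.    ]
top stud_near_left 0.91 [334.8 296.1] [ 0.434  -0.1083  0.052 ]
top hole_near_right 0.56 [216.5 282.7] [0.4547 0.1242 0.    ]
top stud_near_right 0.61 [394.  281.4] [ 0.4617 -0.2208  0.052 ]
top hole_far_left 0.77 [192.5 229.2] [0.5628 0.1742 0.    ]
top stud_far_left 0.88 [329.9 248.9] [ 0.5233 -0.0998  0.052 ]
top stud_far_left 0.69 [217.9 281.4] [0.4616 0.114  0.052 ]
top hole_far_right 0.81 [226.4 243.1] [0.5345 0.1048 0.    ]
top hole_far_right 0.68 [332.9 294.5] [ 0.4312 -0.1104  0.    ]
top stud_far_right 0.91 [372.4 238.1] [ 0.5438 -0.1811  0.052 ]
scene block 0.88 [251. 274.] [0.4997 0.1646 0.017 ]
scene block 0.29 [390.5 199.2] [ 0.5043 -0.2854  0.017 ]
scene base_middle 0.97 [364.  204.6] [ 0.4888 -0.1483  0.052 ]
scene base_middle 0.35 [342.7 206.3] [ 0.5156 -0.1084  0.052 ]
scene hole_near_left 0.83 [221.1 297. ] [ 0.5029  0.2276 -0.    ]
scene stud_near_left 0.93 [376.3 220.5] [ 0.4271 -0.1031  0.052 ]
scene hole_near_right 0.89 [288.7 283.4] [0.4512 0.1204 0.    ]
scene stud_near_right 0.97 [391.9 198.1] [ 0.4654 -0.2218  0.052 ]
scene hole_far_left 0.62 [224.  271.5] [0.5595 0.1792 0.    ]
scene hole_far_left 0.27 [254.8 270. ] [0.5238 0.1358 0.    ]
scene stud_far_left 0.55 [344.1 206.8] [ 0.512  -0.1085  0.052 ]
scene hole_far_right 0.67 [263.1 262. ] [0.5331 0.107  0.    ]
scene stud_far_right 0.89 [360.1 197.4] [ 0.5176 -0.1741  0.052 ]
1.25
```

View pics/topz.png

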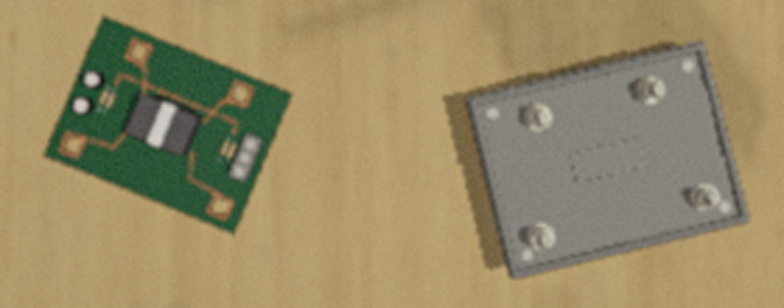

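```bash
cat >> h.py <<'E'
from scipy.optimize import least_squares
M={'near_left':(-.040,.058),'near_right':(-.040,-.058),'far_left':(.040,.040),'far_right':(.040,-.040)}
def fit(obs,x0):
    # obs: list (info, px, localpt xyz (z world), weight)
    def res(p):
        c,s=np.cos(p[2]),np.sin(p[2]); r=[]
        for info,px,l in obs:
            P=[p[0]+c*l[0]-s*l[1],p[1]+s*l[0]+c*l[1],l[2]]
            r.append((proj(info,P)[0]-px))
        return np.ravel(r)
    o=least_squares(res,x0,loss='soft_l1'); return o.x,np.round(res(o.x).reshape(-1,2),1)
E
python3 - <<'E'
from h import *
T=camera_info('top');S=camera_info('scene')
hb=[(T,(197.3,251.5),(0,0,.017)),(T,(168.3,261.3),(-.04,.058,0)),(T,(216.5,282.7),(-.04,-.058,0)),(T,(192.5,229.2),(.04,.04,0)),(T,(226.4,243.1),(.04,-.04,0))]
hs=[(S,(251,274),(0,0,.017)),(S,(221.1,297),(-.04,.058,0)),(S,(288.7,283.4),(-.04,-.058,0)),(S,(224,271.5),(.04,.04,0)),(S,(263.1,262),(.04,-.04,0))]
z=.052
bb=[(T,(359.3,267.3),(0,0,z)),(T,(334.8,296.1),(-.04,.058,z)),(T,(394,281.4),(-.04,-.058,z)),(T,(329.9,248.9),(.04,.04,z)),(T,(372.4,238.1),(.04,-.04,z))]
bs=[(S,(364,204.6),(0,0,z)),(S,(376.3,220.5),(-.04,.058,z)),(S,(391.9,198.1),(-.04,-.058,z)),(S,(344.1,206.8),(.04,.04,z)),(S,(360.1,197.4),(.04,-.04,z))]
for o,x0 in ((hb,(.5,.15,-.4)),(hs,(.5,.15,-.4)),(hb+hs,(.5,.15,-.4)),(bb,(.49,-.15,.2)),(bs,(.49,-.15,.2)),(bb+bs,(.49,-.15,.2))):
    p,r=fit(o,x0);print(np.round(p,4),np.degrees(p[2]).round(1),r.tolist())
E
```

```text
[ 0.5134  0.1574 -0.4078] -23.4 [[1.6, 2.2], [-1.9, -1.0], [2.1, 0.5], [-2.0, -1.6], [0.0, 0.1]]
[ 0.5106  0.1584 -0.4263] -24.4 [[-1.3, -4.0], [1.7, 1.3], [-0.3, 0.6], [-0.9, -1.1], [1.5, 0.2]]
[ 0.5123  0.1577 -0.4182] -24.0 [[1.4, 2.8], [-2.2, -0.8], [1.6, 1.3], [-1.9, -1.1], [-0.1, 0.9], [-1.6, -4.5], [1.6, 0.8], [-0.6, -0.1], [-1.3, -1.5], [1.0, -0.3]]
[ 0.4892 -0.1535  0.2662] 15.2 [[-1.0, -0.4], [-0.1, -0.7], [-0.5, -2.2], [2.5, 3.2], [0.3, 2.9]]
[ 0.4839 -0.1523  0.2732] 15.7 [[3.0, 0.1], [0.1, -1.1], [1.0, 0.9], [-1.5, 0.8], [-4.1, -2.7]]
[ 0.4875 -0.1538  0.2675] 15.3 [[-0.8, 0.4], [0.1, 0.2], [-0.3, -1.3], [2.6, 4.1], [0.4, 3.8], [2.0, -0.6], [-1.2, -1.9], [0.1, 0.3], [-2.5, 0.0], [-4.8, -3.3]]
```

```bash
python3 -m handwheel '0 0 0.1 2.5 2.5 0 8.5; 0 0 0.1 2.5 3 0 8.5; 0 0 0.1 2.5 3 0 8.5; 0 0 0.1 2.5 3 0 8.5; 0 0 0.1 2.5 3 0 8.5'; python3 -m handwheel '0 0 0.1 2.5 3 0 8.5; 0 0 0.1 2.5 3 0 8.5; 0 0 0.1 2.5 3 0 8.5; 0 0 0.1 2.5 3 0 8.5; 0 0 0 2.5 3 0 8.5'; python3 -m handwheel '0 0 0 2.5 3 0 8.5; 0 0 0 2 3 0 8.5; 0 0 0 1 3 0 8.5; 0 0 0 0 3 0 8.5; 0 0 0 0 0 0 8.5'; python3 - <<'E'
from h import *
st(); i=camera_info('wrist'); print(rot(i['attitude']).as_matrix().round(3), i['origin'])
cv2.imwrite('pics/w1.png',camera('wrist')[:,:,::-1])
E
```

```text
time_s: 1.67
tool_pos: [0.2694, -0.4618, 0.3041]
tool_rot: [0.0, 0.914, -0.405, 0.0]
contact_force: [0.4, 0.3, 0.2]
width: 0.997
time_s: 2.08
tool_pos: [0.3944, -0.3118, 0.3041]
tool_rot: [0.0, 0.977, -0.215, 0.0]
contact_force: [0.4, -1.2, 0.4]
width: 0.993
time_s: 2.5
tool_pos: [0.4496, -0.1866, 0.3044]
tool_rot: [-0.001, 0.977, -0.214, 0.0]
contact_force: [-0.3, 0.1, -0.1]
width: 0.995
t 2.5 p [ 0.4496 -0.1866  0.3044] q [-1.300e-03  9.769e-01 -2.135e-01  2.000e-04] F [-0.3  0.1 -0.1] w 0.995
[[ 0.909  0.401  0.113]
 [-0.417  0.874  0.249]
 [ 0.001 -0.273  0.962]] [ 0.47781168 -0.12249425  0.37354686]
```

```bash
ls pics
```

```text
scene0.png
top0.png
topz.png
w1.png
wrist0.png
```

View pics/w1.png

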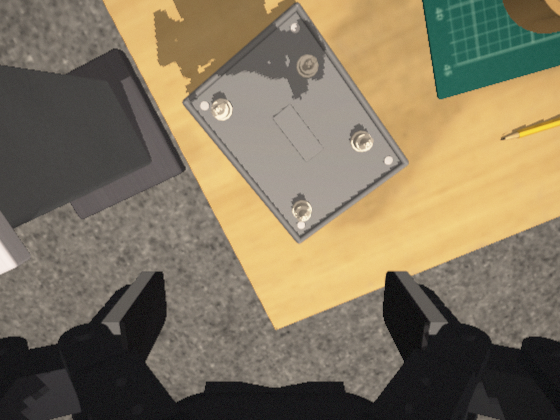

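```bash
cat >> h.py <<'E'
def find(cam,pre,mid,zc,zp,x0,minc=.3):
    st(); info=camera_info(cam); im=camera(cam); obs=[];names=[]
    for n in [mid]+[pre+k for k in M]:
        l=(0,0,zc) if n==mid else (*M[n[len(pre):]],zp)
        for r in place_of(cam,n)[:3]:
            if r['confidence']<minc: continue
            g=np.array(x0[:2])+R.from_euler('z',x0[2]).apply([l[0],l[1],0])[:2]
            if np.linalg.norm(onplane(info,r['centre'],l[2])[:2]-g)<.02:
                obs.append((info,np.array(r['centre']),l));names.append((n,round(r['confidence'],2)));break
    p,res=fit(obs,x0);print(cam,'pose',p.round(4),np.degrees(p[2]).round(2))
    for a,o,b in zip(names,obs,res): print('  ',a,o[1].round(1),b)
    return p,im,obs
E
python3 - <<'E'
from h import *
find('wrist','stud_','base_middle',.052,.052,(.4875,-.1538,.267))
E
```

```text
t 2.55 p [ 0.4492 -0.1898  0.3043] q [-3.000e-04  9.767e-01 -2.147e-01  3.000e-04] F [0.5 0.3 0.3] w 0.996
wrist pose [ 0.4881 -0.1526  0.2407] 13.79
   ('base_middle', 0.94) [295.5 128. ] [2.8 1.4]
   ('stud_near_left', 0.67) [221.2 103.8] [-3.3  0.6]
   ('stud_near_right', 0.72) [302.7 209.1] [-0.4 -0. ]
   ('stud_far_left', 0.59) [306.1  60.4] [ 1.3 -2.1]
   ('stud_far_right', 0.84) [364.4 137.3] [-0.5 -0.3]
```

```bash
python3 -m handwheel '0 0 0 1.2 2.5 0 8.5; 0 0 0 1.3 2.5 0 8.5; 0 0 0 0 0 0 8.5; 0 0 0 0 0 0 8.5'; python3 - <<'E'
from h import *
p,im,obs=find('wrist','stud_','base_middle',.052,.052,(.4875,-.1538,.267))
cv2.imwrite('pics/w2.png',cv2.resize(im[60:320,140:460,::-1],None,fx=2.3,fy=2.3,interpolation=cv2.INTER_CUBIC))
E
```

```text
time_s: 3.18
tool_pos: [0.4741, -0.1426, 0.3039]
tool_rot: [-0.0, 0.976, -0.217, 0.0]
contact_force: [-0.7, -0.9, -0.7]
width: 0.996
t 3.18 p [ 0.4741 -0.1426  0.3039] q [-3.000e-04  9.762e-01 -2.168e-01  1.000e-04] F [-0.7 -0.9 -0.7] w 0.996
wrist pose [ 0.4882 -0.1528  0.2404] 13.78
   ('base_middle', 0.9) [291.4 192.4] [ 2.9 -1.6]
   ('stud_near_left', 0.77) [219.3 166.2] [-2.   2.1]
   ('stud_near_right', 0.7) [299.6 263.8] [-0.9 -0. ]
   ('stud_far_left', 0.56) [301.9 125.9] [ 0.7 -0. ]
```

View pics/w2.png

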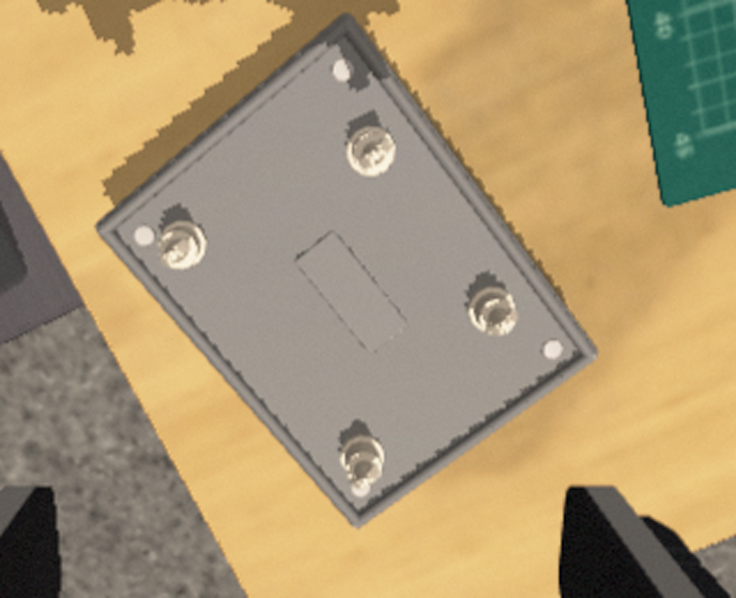

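```bash
python3 - <<'E'
from h import *
im=camera('wrist'); np.save('w2.npy',im)
t=[]
for c in [(220,166),(297,261),(301,125),(354,195)]:
    x,y=c; a=cv2.resize(im[y-16:y+17,x-16:x+17,::-1],(330,330),interpolation=cv2.INTER_CUBIC)
    for k in range(0,330,50): cv2.line(a,(k,0),(k,6),(0,0,255));cv2.line(a,(0,k),(6,k),(0,0,255))
    t.append(a)
cv2.imwrite('pics/w3.png',cv2.resize(np.vstack([np.hstack(t[:2]),np.hstack(t[2:])]),(600,600)))
T=camera_info('wrist')
z=.052
o=[(T,(220,165.7),(-.04,.058,z)),(T,(297.4,260.9),(-.04,-.058,z)),(T,(301.3,125.2),(.04,.04,z)),(T,(353.9,194.8),(.04,-.04,z))]
p,r=fit(o,(.488,-.153,.25));print(p.round(4),np.degrees(p[2]),r)
E
```

```text
[ 0.4871 -0.1521  0.2352] 13.47334343307947 [[-4.1  0. ]
 [-0.   0.8]
 [ 0.1 -1.8]
 [ 2.2  0.5]]
```

View pics/w3.png

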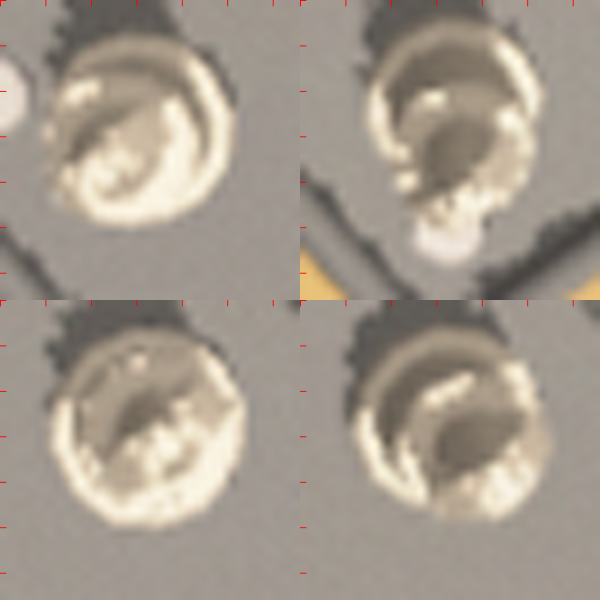

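```bash
python3 - <<'E'
from h import *
T=camera_info('wrist')
px=np.array([(219.2,164),(297.5,256.6),(300.8,122.5),(354.2,192.4)])
L=np.array([M[k] for k in M])
f=210/np.tan(np.radians(T['vfov'])/2)
def model(p,z,k):
    W=np.c_[R.from_euler('z',p[2]).apply(np.c_[L,0*L[:,0]])[:,:2]+p[:2],np.full(4,z)]
    c=rot(T['attitude']).inv().apply(W-T['origin']); n=np.c_[-c[:,0]/c[:,2],c[:,1]/c[:,2]]
    r2=(n**2).sum(1)[:,None]; n=n*(1+k*r2); return n*f+[T['cx'],T['cy']]
for name,fn,x0 in [('plain',lambda q:model(q,.052,0),[.488,-.153,.25]),('z',lambda q:model(q,q[3],0),[.488,-.153,.25,.05]),('k',lambda q:model(q,.052,q[3]),[.488,-.153,.25,0])]:
    o=least_squares(lambda q:(fn(q)-px).ravel(),x0);print(name,o.x.round(4),np.degrees(o.x[2]).round(2),o.fun.reshape(-1,2).round(1).tolist())
E
```

```text
plain [ 0.4882 -0.1502  0.2379] 13.63 [[-3.2, -0.6], [0.3, 2.9], [0.7, -1.8], [2.3, 0.3]]
z [ 0.4878 -0.1526  0.2378  0.0395] 13.62 [[-0.3, -0.1], [0.1, -0.0], [0.3, 0.3], [-0.1, -0.3]]
k [ 0.4895 -0.1491  0.2368 -0.7306] 13.57 [[-0.8, -0.9], [0.6, 0.7], [0.2, 0.8], [-0.1, -0.5]]
```

```bash
python3 - <<'E'
from h import *
def edge(im,a,b,w=8,n=40):
    a=np.array(a,float);b=np.array(b,float);d=(b-a)/np.linalg.norm(b-a);nn=np.array([-d[1],d[0]])
    out=[]
    for t in np.linspace(0,1,n):
        p=a+t*(b-a);s=np.arange(-w,w+.01,.25)
        q=p+s[:,None]*nn
        v=cv2.remap(im.astype(np.float32),q[:,0].astype(np.float32)[None],q[:,1].astype(np.float32)[None],cv2.INTER_LINEAR)[0]
        g=np.abs(np.gradient(cv2.GaussianBlur(v,(0,0),3)[:, :],axis=0)).sum(1)
        out.append(s[g.argmax()])
    out=np.array(out);t=np.linspace(0,1,n)
    for _ in range(4):
        c=np.polyfit(t,out,2);r=np.abs(out-np.polyval(c,t));k=r<max(1,1.5*np.median(r));t,out=t[k],out[k]
    print('sagitta px',round(-c[0]/4,2),'n',len(t), 'lin',c.round(1))
w=cv2.imread('pics/w1.png');t=cv2.imread('pics/top0.png')
print('normal=(-dy,dx)')
edge(w,(107,3),(274,320)); edge(w,(285,324),(555,246))
edge(t,(126,60),(121,318));edge(t,(445,10),(453,318));edge(t,(125,322),(450,322))
E
```

```text
normal=(-dy,dx)
sagitta px 0.08 n 32 lin [-0.3  1.1  2.6]
sagitta px -2.53 n 13 lin [ 10.1 -10.1   0. ]
sagitta px -0.55 n 28 lin [ 2.2 -0.6  0.4]
sagitta px -0.21 n 40 lin [ 0.8 -0.9  0.2]
sagitta px 0.26 n 40 lin [-1.   2.5 -0.8]
```

```bash
python3 -m handwheel '0 0 0 0.6 3.7 0 8.5; 0 0 0 0.6 3.7 0 8.5; 0 0 0 0.6 3.7 0 8.5; 0 0 0 0.6 3.7 0 8.5; 0 0 0 0.6 3.7 0 8.5'; python3 -m handwheel '0 0 0 0.6 3.7 0 8.5; 0 0 0 0.6 3.7 0 8.5; 0 0 0 0.6 3.7 0 8.5; 0 0 0 0.6 2 0 8.5; 0 0 0 0 0 0 8.5'; python3 -m handwheel '0 0 0 0 0 0 8.5';python3 - <<'E'
from h import *
p,im,obs=find('wrist','hole_','block',.017,.0,(.5123,.1577,-.418))
cv2.imwrite('pics/b1.png',im[:,:,::-1])
np.save('b1.npy',im)
cv2.imwrite('pics/b2.png',cv2.resize(im[80:340,120:440,::-1],None,fx=2.3,fy=2.3,interpolation=cv2.INTER_CUBIC))
E
```

```text
time_s: 3.95
tool_pos: [0.5036, 0.0428, 0.304]
tool_rot: [0.0, 0.976, -0.218, 0.0]
contact_force: [0.9, -0.5, 1.3]
width: 0.994
time_s: 4.37
tool_pos: [0.5275, 0.1782, 0.3041]
tool_rot: [-0.002, 0.977, -0.215, -0.0]
contact_force: [-0.3, -1.0, -0.0]
width: 0.992
time_s: 4.45
tool_pos: [0.5275, 0.1737, 0.3036]
tool_rot: [-0.0, 0.976, -0.217, -0.0]
contact_force: [0.2, -0.7, -1.1]
width: 0.994
t 4.45 p [0.5275 0.1737 0.3036] q [-1.000e-04  9.762e-01 -2.167e-01 -3.000e-04] F [ 0.2 -0.7 -1.1] w 0.994
wrist pose [ 0.5103  0.1593 -0.3988] -22.85
   ('block', 0.89) [264.  199.5] [1.5 0.2]
   ('hole_near_left', 0.7) [224.2 138.4] [-1.1  1.9]
   ('hole_near_right', 0.69) [233.5 249.7] [-2.3 -0.5]
   ('hole_far_left', 0.68) [302.3 156.1] [ 1.7 -0.7]
   ('hole_far_right', 0.92) [305.2 230.9] [-0.1 -0.1]
```

View pics/b2.png

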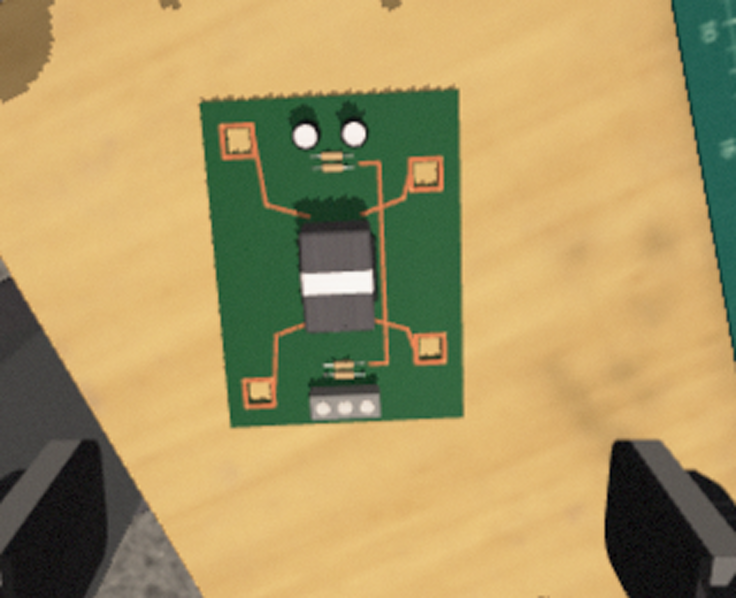

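```bash
cat >> h.py <<'E'
def quad(mask):
    cs,_=cv2.findContours(mask.astype(np.uint8),cv2.RETR_EXTERNAL,cv2.CHAIN_APPROX_NONE)
    c=max(cs,key=cv2.contourArea); h=cv2.convexHull(c)
    for e in np.arange(2,40,1):
        q=cv2.approxPolyDP(h,float(e),True)
        if len(q)<=4: break
    q=q[:,0].astype(float); pts=c[:,0].astype(float); L=[]
    for i in range(4):
        a,b=q[i],q[(i+1)%4]; d=b-a; n=np.linalg.norm(d); t=(pts-a)@d/n**2; e=np.abs(np.cross(d/n,pts-a))
        s=pts[(t>.08)&(t<.92)&(e<3)]; vx,vy,x,y=cv2.fitLine(s.astype(np.float32),cv2.DIST_HUBER,0,.01,.01).ravel(); L.append((np.array([x,y]),np.array([vx,vy])))
    out=[]
    for i in range(4):
        (p,u),(r,v)=L[i-1],L[i]; k=np.linalg.solve(np.c_[u,-v],r-p); out.append(p+k[0]*u)
    return np.array(out)
def fitz(info,px,L,x0,zfree=True):
    L=np.array(L,float)
    def fn(q):
        W=R.from_euler('z',q[2]).apply(L)+[q[0],q[1],q[3] if zfree else 0]
        return (proj(info,W)-px).ravel()
    o=least_squares(fn,x0,x_scale=[.1,.1,.1,.1]); return o.x,o.fun.reshape(-1,2).round(1)
E
python3 - <<'E'
from h import *
im=np.load('b1.npy'); hsv=cv2.cvtColor(im,cv2.COLOR_RGB2HSV)
m=(hsv[...,0]>45)&(hsv[...,0]<85)&(hsv[...,1]>90); m[:, 420:]=0
q=quad(m);print(q.round(1))
info=camera_info('wrist')
# order to corners
g=(.5103,.1593,-.40,.004)
L=np.array([(-.055,.075,0),(.055,.075,0),(.055,-.075,0),(-.055,-.075,0)])
pp=proj(info,R.from_euler('z',g[2]).apply(L)+[g[0],g[1],.004]);print(pp.round(1))
q=np.array([q[np.argmin(np.linalg.norm(q-a,axis=1))] for a in pp])
for zf in (True,False):
    L2=L.copy(); 
    if not zf:L2[:,2]=.004
    x,r=fitz(info,q,L2,g,zf);print(x.round(4),np.degrees(x[2]).round(2),r.tolist())
E
```

```text
[[317.7 119.2]
 [320.4 260.4]
 [220.6 264.6]
 [207.1 124.7]]
[[204.  121.3]
 [317.6 116.6]
 [318.7 260. ]
 [216.9 263.9]]
[ 0.5108  0.1555 -0.3914 -0.0024] -22.42 [[-0.2, 0.2], [0.4, 0.1], [0.0, -0.4], [-0.2, 0.0]]
[ 0.5114  0.1565 -0.3914  0.004 ] -22.43 [[-1.3, -0.7], [1.3, -1.0], [0.9, 0.9], [-1.0, 1.4]]
```

```bash
python3 -m handwheel '0 0 0.045 -0.65 -0.77 -4 6; 0 0 0 -1 -1 -3.5 6; 0 0 0 0 0 -3.5 6; 0 0 0 0 0 -3.5 6; 0 0 0 0 0 -3 6'; python3 -m handwheel '0 0 0 0 0 -1.5 6; 0 0 0 0 0 0 6; 0 0 0 0 0 0 6'; python3 - <<'E'
from h import *
st();im=camera('wrist');cv2.imwrite('pics/b3.png',im[:,:,::-1]);cv2.imwrite('pics/s3.png',camera('scene')[180:330,150:350,::-1].repeat(3,0).repeat(3,1))
E
```

```text
time_s: 5.17
tool_pos: [0.5107, 0.1535, 0.1272]
tool_rot: [0.0, 0.98, -0.197, -0.0]
contact_force: [1.5, -0.8, 0.3]
width: 0.705
time_s: 5.42
tool_pos: [0.5109, 0.1545, 0.1137]
tool_rot: [0.0, 0.981, -0.196, -0.001]
contact_force: [-0.0, 0.7, 0.7]
width: 0.706
t 5.42 p [0.5109 0.1545 0.1137] q [ 3.000e-04  9.806e-01 -1.960e-01 -6.000e-04] F [-0.   0.7  0.7] w 0.706
```

View pics/b3.png

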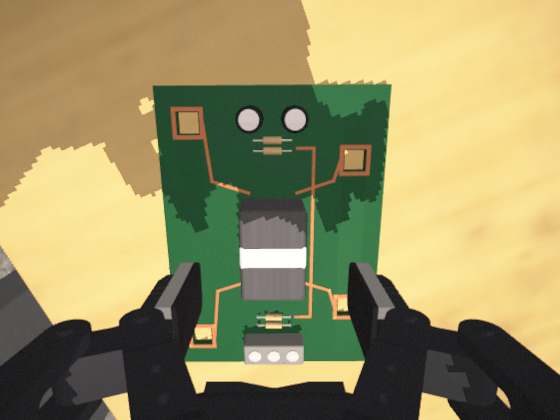

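View pics/s3.png

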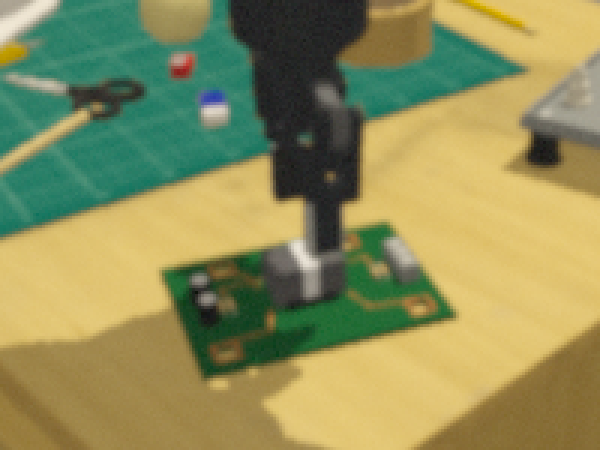

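```bash
python3 - <<'E'
from h import *
im=cv2.imread('pics/b3.png')[:,:,::-1].copy();hsv=cv2.cvtColor(im,cv2.COLOR_RGB2HSV)
info=camera_info('wrist')
# holes pads: copper ring centres by eye & corners: top-left,top-right, bottom-right,bottom-left
q=np.array([(154,86),(390,84.5),(378,360),(186,361)],float)
L=np.array([(-.055,.075,0),(.055,.075,0),(.055,-.075,0),(-.055,-.075,0)])
for zf in (True,False):
    L2=L.copy(); 
    if not zf:L2[:,2]=.004
    x,r=fitz(info,q[:3],L2[:3],(.511,.156,-.39,.004),zf);print(x.round(4),np.degrees(x[2]).round(2),r.tolist())
T=rot(st()['tool_rot']).as_matrix();print(np.degrees(np.arctan2(T[1,0],T[0,0])))
E
```

```text
[ 0.5137  0.1585 -0.3695  0.0041] -21.17 [[-0.2, 2.5], [2.2, -2.1], [-2.4, -0.5]]
[ 0.5138  0.1585 -0.3695  0.004 ] -21.17 [[-0.1, 2.5], [2.1, -2.1], [-2.4, -0.6]]
t 5.52 p [0.5118 0.1551 0.1152] q [-5.000e-04  9.806e-01 -1.960e-01  9.000e-04] F [ 0.3  0.1 -0.6] w 0.706
-22.604801889869535
```

```bash
python3 -m handwheel '0 0 0 0.1 0.2 -1.5 6; 0 0 0 0 0 -1 6; 0 0 0 0 0 -0.8 6; 0 0 0 0 0 0 3; 0 0 0 0 0 0 2.5'; python3 -m handwheel '0 0 0 0 0 0 2; 0 0 0 0 0 0 2; 0 0 0 0 0 0 2;0 0 0 0 0 0 2;0 0 0 0 0 0 2';python3 - <<'E'
from h import *
st();im=camera('wrist');cv2.imwrite('pics/b4.png',im[:,:,::-1]);cv2.imwrite('pics/s4.png',camera('scene')[180:330,150:350,::-1].repeat(3,0).repeat(3,1))
E
```

```text
time_s: 5.93
tool_pos: [0.512, 0.1569, 0.081]
tool_rot: [0.0, 0.981, -0.196, -0.0]
contact_force: [0.6, -0.2, 0.4]
width: 0.425
time_s: 6.35
tool_pos: [0.5122, 0.1571, 0.0814]
tool_rot: [-0.0, 0.981, -0.196, 0.0]
contact_force: [-1.0, -0.4, 6.9]
width: 0.336
t 6.35 p [0.5122 0.1571 0.0814] q [-1.000e-04  9.807e-01 -1.958e-01  4.000e-04] F [-1.  -0.4  6.9] w 0.336
```

View pics/b4.png

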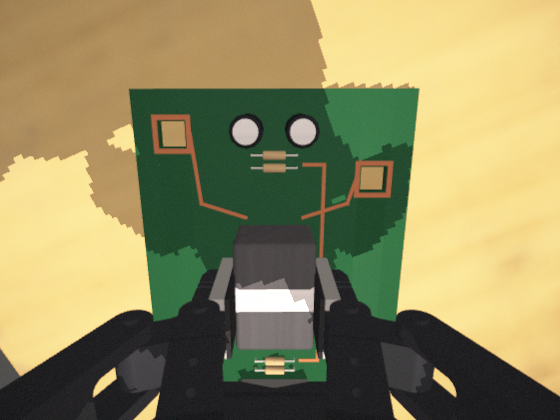

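View pics/s4.png

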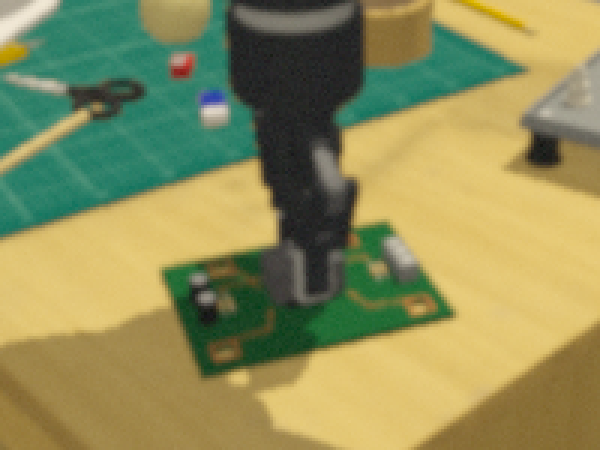

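```bash
python3 - <<'E'
from h import *
s=st();info=camera_info('wrist');T=rot(s['tool_rot']);p=np.array(s['tool_pos'])
# TCP xy at z .030 and .004 ; corners predicted in tool coords
def tool(px,z):
    w=onplane(info,px,z);return T.inv().apply(w-p).round(4)
print('band',tool((275,300),.030)); print('block top back edge',tool((275,228),.030),'front',tool((275,348),.030))
print('NL hole',tool((173.5,134),.004),'FL',tool((372,178.5),.004),'TLcorner',tool((131,89),.004),'TR',tool((418.5,88),.004))
E
```

```text
t 6.45 p [0.5122 0.1571 0.0814] q [-1.000e-04  9.807e-01 -1.957e-01  3.000e-04] F [-1.4  0.8  6.4] w 0.333
band [-0.0006 -0.002   0.0514]
block top back edge [-0.0007 -0.0296  0.0514] front [-0.0006  0.0183  0.0514]
NL hole [-0.04   -0.0592  0.0774] FL [ 0.0383 -0.0417  0.0775] TLcorner [-0.0547 -0.0758  0.0774] TR [ 0.0533 -0.0763  0.0775]
```

```bash
python3 -m handwheel '0 0 0 0 0 2 2; 0 0 0 0 0 4 2; 0 0 0 0 0 4 2; 0 0 0 0 0 4 2; 0 0 0 0 0 0 2';  python3 - <<'E'
from h import *
s=st()
T=camera_info('top')
im=camera('top'); cv2.imwrite('pics/t5.png',im[:,:,::-1])
hsv=cv2.cvtColor(im,cv2.COLOR_RGB2HSV)
m=(hsv[...,1]<50)&(hsv[...,2]>60);m[:215]=0;m[320:]=0;m[:,:295]=0;m[:,420:]=0
m=cv2.morphologyEx(m.astype(np.uint8),cv2.MORPH_OPEN,np.ones((5,5)))
cv2.imwrite('pics/t5m.png',m*255)
q=quad(m);print(q.round(1))
L=np.array([(-.065,.086,0),(.065,.086,0),(.065,-.086,0),(-.065,-.086,0)])
def go(info,q,z):
    pp=proj(info,R.from_euler('z',.25).apply(L)+[.488,-.153,z]);print(pp.round(1).tolist())
    q=np.array([q[np.argmin(np.linalg.norm(q-a,axis=1))] for a in pp])
    x,r=fitz(info,q,L,(.488,-.153,.25,z),True);print(x.round(4),np.degrees(x[2]).round(2),r.tolist())
go(T,q,.04)
# wrist w2 by eye; camera pose then = same orientation offset
W=dict(camera_info('wrist'))
rel=rot(s['tool_rot']).inv()
off=rel.apply(W['origin']-np.array(s['tool_pos'])); ratt=rel*rot(W['attitude'])
q2=rot([-3e-4,.9762,-.2168,1e-4]); W['origin']=np.array([.4741,-.1426,.3039])+q2.apply(off); a=(q2*ratt).as_quat(); W['attitude']=[a[3],a[0],a[1],a[2]]
im=np.load('w2.npy');go(W,np.array([(292.2,66.1),(399.1,213.5),(295.7,287.8),(182.2,159.1)]),.04)
E
```

```text
time_s: 6.87
tool_pos: [0.5144, 0.1589, 0.2277]
tool_rot: [-0.003, 0.981, -0.196, 0.005]
contact_force: [0.9, 0.6, -1.6]
width: 0.336
t 6.87 p [0.5144 0.1589 0.2277] q [-0.0028  0.9807 -0.1957  0.0045] F [ 0.9  0.6 -1.6] w 0.336
[[390.3 224.6]
 [406.6 288.1]
 [322.1 308.5]
 [306.5 245.1]]
[[322.5, 311.3], [305.4, 245.5], [391.2, 223.5], [409.1, 289.0]]
[ 0.488  -0.1562  0.2365  0.0122] 13.55 [[0.2, 0.2], [0.1, -0.3], [-0.2, -0.0], [-0.0, 0.1]]
[[177.5, 159.3], [291.5, 60.0], [407.1, 213.7], [297.3, 293.5]]
[ 0.4864 -0.1561  0.2381  0.022 ] 13.64 [[0.4, -0.2], [-0.4, 0.3], [0.8, -0.4], [-0.8, 0.2]]
```

View pics/t5.png

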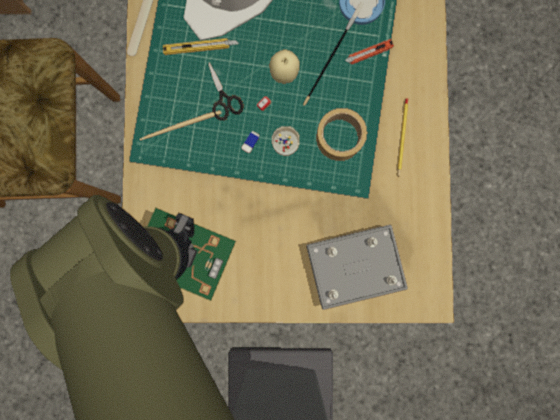

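View pics/t5m.png

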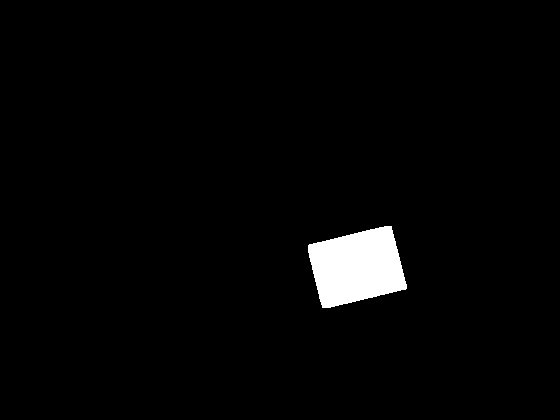

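```bash
python3 -m handwheel '0 0 0.1 -0.3 -3.5 0 2; 0 0 0.1 -0.3 -3.5 0 2; 0 0 0.1 -0.3 -3.5 0 2; 0 0 0.1 -0.3 -3.5 0 2; 0 0 0.1 -0.3 -3.5 0 2'; python3 -m handwheel '0 0 0.1 -0.3 -3.5 0 2; 0 0 0.032 -0.3 -3.5 0 2; 0 0 0 -0.2 -3.5 0 2; 0 0 0 0 -3 0 2; 0 0 0 0 0 0 2'; python3 -m handwheel '0 0 0 0 0 -2 2; 0 0 0 0 0 -2.3 2; 0 0 0 0 0 -1 2; 0 0 0 0 0 0 2; 0 0 0 0 0 0 2'; python3 - <<'E'
from h import *
s=st();T=rot(s['tool_rot']).as_matrix();print(np.degrees(np.arctan2(T[1,0],T[0,0])))
cv2.imwrite('pics/w6.png',camera('wrist')[:,:,::-1])
cv2.imwrite('pics/s6.png',cv2.resize(camera('scene')[120:270,270:470,::-1],None,fx=3.5,fy=3.5,interpolation=cv2.INTER_CUBIC))
E
```

```text
time_s: 7.33
tool_pos: [0.4959, -0.0197, 0.2195]
tool_rot: [-0.0, 0.998, 0.056, -0.001]
contact_force: [0.7, -0.2, -1.5]
width: 0.333
time_s: 7.75
tool_pos: [0.4873, -0.1607, 0.2185]
tool_rot: [0.001, 0.993, 0.114, -0.002]
contact_force: [-0.4, -0.3, -2.4]
width: 0.339
time_s: 8.17
tool_pos: [0.4887, -0.1524, 0.1673]
tool_rot: [-0.001, 0.993, 0.119, -0.001]
contact_force: [0.1, -0.4, -0.7]
width: 0.338
t 8.17 p [ 0.4887 -0.1524  0.1673] q [-6.000e-04  9.929e-01  1.192e-01 -9.000e-04] F [ 0.1 -0.4 -0.7] w 0.338
13.694643959020992
```

View pics/w6.png

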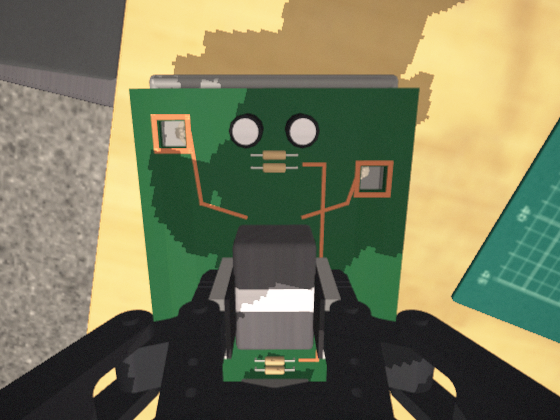

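View pics/s6.png

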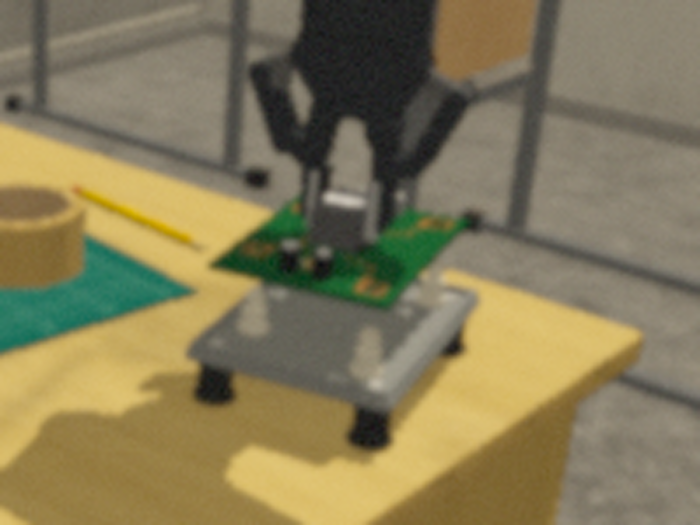

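```bash
cat >> h.py <<'E'
def holes(fn,zs=(.065,.052)):
    """zoom NL/FL holes; mark where stud tip/shoulder would be when aligned (below seen hole centre)"""
    s=st();info=camera_info('wrist');im=camera('wrist');T=rot(s['tool_rot']);p=np.array(s['tool_pos']);out=[]
    for u,v in ((173,134),(373,178)):
        a=cv2.resize(im[v-25:v+26,u-25:u+26,::-1],(408,408),interpolation=cv2.INTER_CUBIC)
        h=onplane(info,(u,v),p[2]-.0774)   # upper face
        for z,c in zip(zs,((0,0,255),(255,0,0))):
            q=proj(info,[h[0],h[1],z])[0]; q=((q-[u-25,v-25]+.5)*8).astype(int); cv2.drawMarker(a,tuple(int(k) for k in q),c,cv2.MARKER_CROSS,16)
        for k in range(0,408,40): cv2.line(a,(k,0),(k,5),(0,0,255));cv2.line(a,(0,k),(5,k),(0,0,255))
        out.append(a)
    cv2.imwrite(fn,cv2.resize(np.hstack(out),(800,400)))
    print('px per mm at .065: ',(365/(info['origin'][2]-.065)/1000).round(2))
E
python3 - <<'E'
from h import *
holes('pics/h6.png')
E
```

```text
t 8.27 p [ 0.4896 -0.1526  0.1685] q [0.000e+00 9.929e-01 1.191e-01 4.000e-04] F [-0.6  0.8 -1.6] w 0.335
px per mm at .065:  2.12
```

View pics/h6.png

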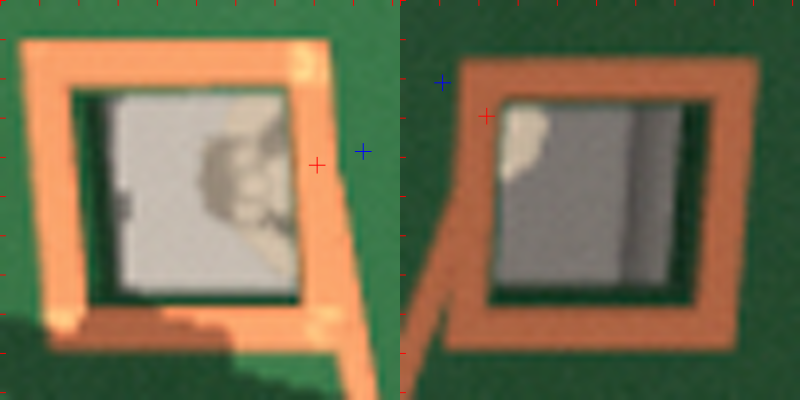

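```bash
python3 -m handwheel '0 0 0 -0.05 -0.1 -1 2; 0 0 0 0 0 -0.6 2; 0 0 0 0 0 0 2; 0 0 0 0 0 0 2'; python3 - <<'E'
from h import *
holes('pics/h7.png')
E
```

```text
time_s: 8.65
tool_pos: [0.4882, -0.154, 0.1514]
tool_rot: [-0.0, 0.993, 0.119, -0.0]
contact_force: [0.0, 0.0, -1.3]
width: 0.333
t 8.65 p [ 0.4882 -0.154   0.1514] q [-2.000e-04  9.929e-01  1.187e-01 -5.000e-04] F [ 0.   0.  -1.3] w 0.333
px per mm at .065:  2.35
```

View pics/h7.png

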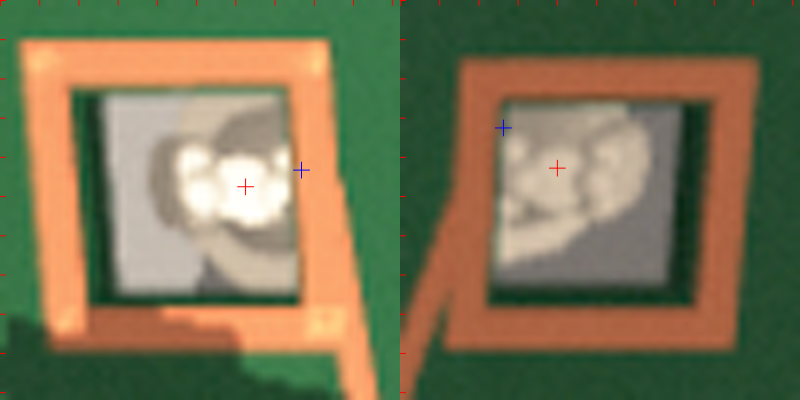

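```bash
python3 -m handwheel '0 0 0 -0.03 -0.02 -0.4 2; 0 0 0 0 0 -0.3 2; 0 0 0 0 0 0 2; 0 0 0 0 0 0 2'; python3 - <<'E'
from h import *
holes('pics/h8.png')
E
```

```text
time_s: 9.03
tool_pos: [0.4881, -0.1542, 0.1447]
tool_rot: [-0.0, 0.993, 0.119, -0.0]
contact_force: [-0.1, -0.2, -1.8]
width: 0.341
t 9.03 p [ 0.4881 -0.1542  0.1447] q [-1.000e-04  9.929e-01  1.187e-01 -2.000e-04] F [-0.1 -0.2 -1.8] w 0.341
px per mm at .065:  2.46
```

View pics/h8.png

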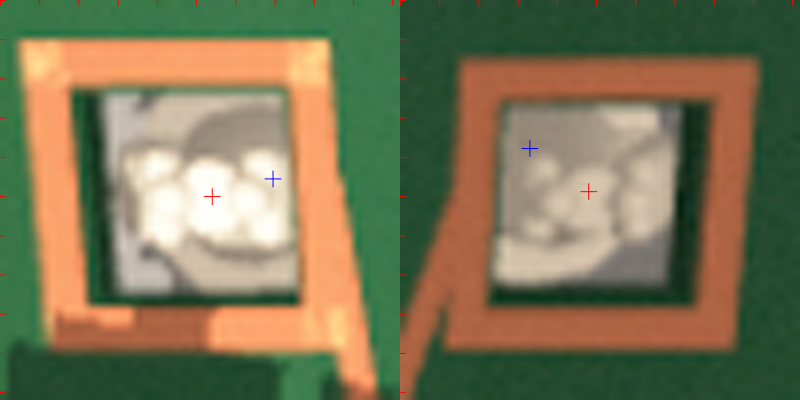

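```bash
python3 -m handwheel '0 0 0 0 0 -0.2 2; 0 0 0 0 0 -0.1 2; 0 0 0 0 0 -0.1 2; 0 0 0 0 0 0 2'; python3 - <<'E'
from h import *
st();cv2.imwrite('pics/s9.png',cv2.resize(camera('scene')[120:270,270:470,::-1],None,fx=3.5,fy=3.5,interpolation=cv2.INTER_CUBIC))
E
```

```text
time_s: 9.42
tool_pos: [0.4884, -0.1542, 0.1409]
tool_rot: [0.0, 0.993, 0.119, 0.0]
contact_force: [-0.3, -0.6, 1.3]
width: 0.335
t 9.42 p [ 0.4884 -0.1542  0.1409] q [1.000e-04 9.929e-01 1.187e-01 1.000e-04] F [-0.3 -0.6  1.3] w 0.335
```

View pics/s9.png

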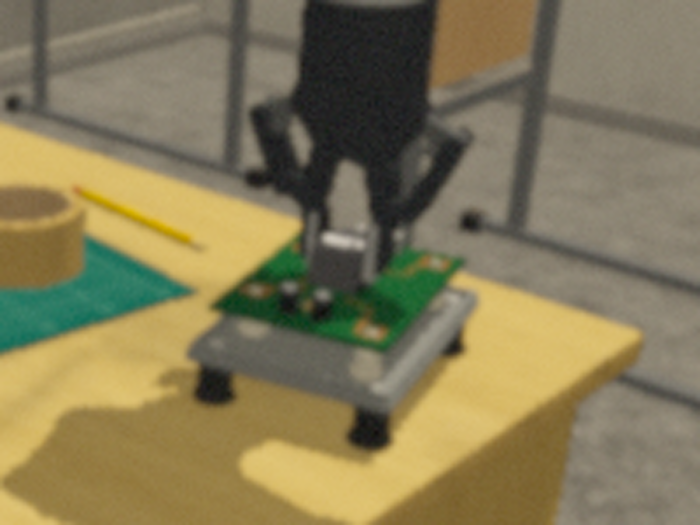

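```bash
python3 -m handwheel '0 0 0 0 0 0 3; 0 0 0 0 0 0 5; 0 0 0 0 0 0 6; 0 0 0 0 0 0 6; 0 0 0 0 0 2 6'; python3 -m handwheel '0 0 0 0 0 4 6; 0 0 0 0 0 4 6; 0 0 0 0 0 0 3; 0 0 0 0 0 0 0'; python3 - <<'E'
from h import *
st();cv2.imwrite('pics/s10.png',cv2.resize(camera('scene')[120:270,270:470,::-1],None,fx=3.5,fy=3.5,interpolation=cv2.INTER_CUBIC))
cv2.imwrite('pics/w10.png',camera('wrist')[:,:,::-1])
E
```

```text
time_s: 9.88
tool_pos: [0.4867, -0.1542, 0.1586]
tool_rot: [-0.001, 0.993, 0.119, -0.002]
contact_force: [-0.7, 0.3, 0.2]
width: 0.7
time_s: 10.22
tool_pos: [0.4893, -0.1543, 0.243]
tool_rot: [0.001, 0.993, 0.118, 0.002]
contact_force: [-0.9, 0.3, -0.5]
width: 0.433
t 10.22 p [ 0.4893 -0.1543  0.243 ] q [0.0011 0.993  0.1185 0.002 ] F [-0.9  0.3 -0.5] w 0.433
```

View pics/s10.png

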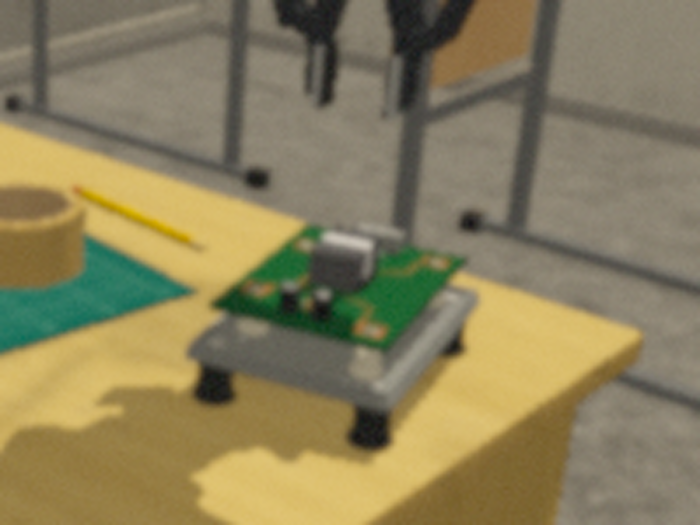

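View pics/w10.png

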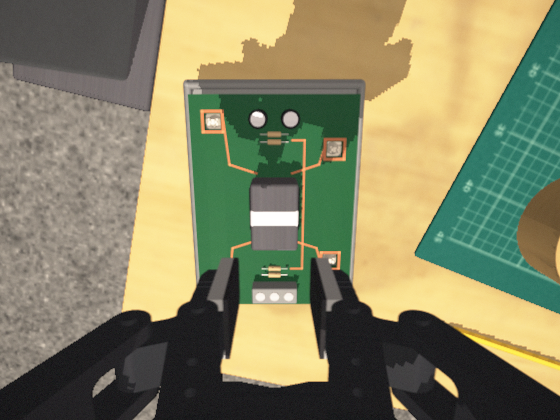

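```bash
python3 -m handwheel '0 0 0 -2.4 1.3 0 0; 0 0 0 -2.3 1.4 -2 0; 0 0 0 0 0 -3.5 0; 0 0 0 0 0 -3 0; 0 0 0 0 0 0 0'; python3 -m handwheel '0 0 0 0 0 0 0; 0 0 0 0 0 0 0'; python3 - <<'E'
from h import *
st();cv2.imwrite('pics/s11.png',cv2.resize(camera('scene')[120:270,270:470,::-1],None,fx=3.5,fy=3.5,interpolation=cv2.INTER_CUBIC))
cv2.imwrite('pics/w11.png',camera('wrist')[:,:,::-1])
E
```

```text
time_s: 10.73
tool_pos: [0.4378, -0.127, 0.1512]
tool_rot: [-0.002, 0.993, 0.119, -0.004]
contact_force: [-0.6, 0.1, -0.2]
width: 0.002
time_s: 10.9
tool_pos: [0.4417, -0.1269, 0.1563]
tool_rot: [-0.0, 0.993, 0.119, -0.0]
contact_force: [-0.1, 0.4, 0.8]
width: 0.003
t 10.9 p [ 0.4417 -0.1269  0.1563] q [-4.000e-04  9.929e-01  1.190e-01 -1.000e-04] F [-0.1  0.4  0.8] w 0.003
```

View pics/s11.png

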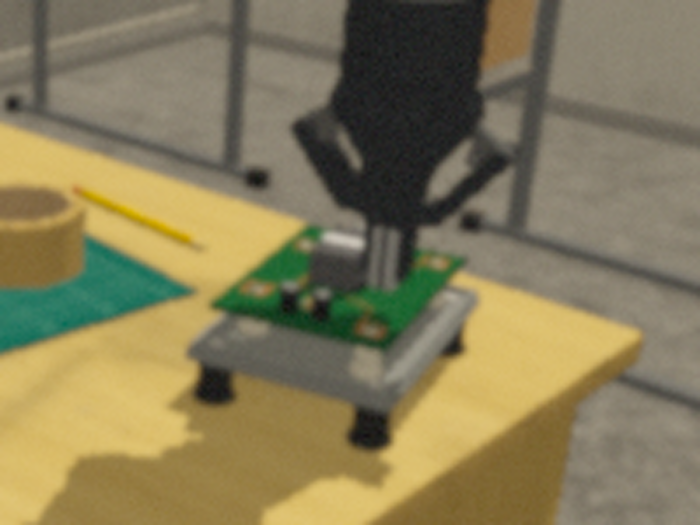

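View pics/w11.png

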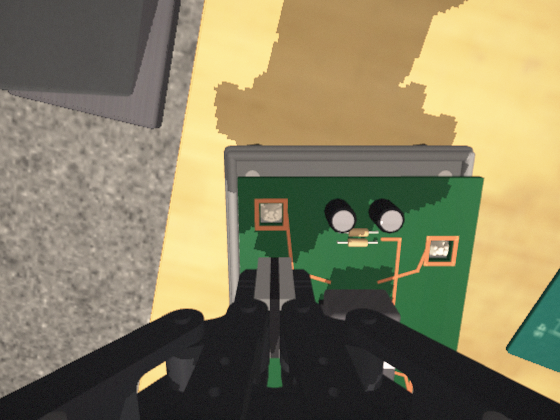

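```bash
python3 -m handwheel '0 0 0 0 0 -0.7 0; 0 0 0 0 0 -0.7 0; 0 0 0 0 0 0 0'; python3 -m handwheel '0 0 0 0 0 -0.2 0; 0 0 0 0 0 -0.2 0'; python3 -m handwheel '0 0 0 0 0 -0.2 0; 0 0 0 0 0 -0.1 0'
```

```text
time_s: 11.25
tool_pos: [0.4409, -0.1274, 0.1411]
tool_rot: [0.0, 0.993, 0.118, -0.0]
contact_force: [-0.2, 0.3, -0.4]
width: 0.002
time_s: 11.42
tool_pos: [0.4413, -0.1272, 0.1378]
tool_rot: [0.0, 0.993, 0.119, 0.0]
contact_force: [0.3, 0.6, -0.4]
width: 0.004
time_s: 11.58
tool_pos: [0.4413, -0.1271, 0.1348]
tool_rot: [0.0, 0.993, 0.119, 0.0]
contact_force: [-0.4, -0.3, 3.0]
width: 0.003
```

Contact. Continue in small steps, watching the force.

```bash
for i in 1; do :; done; python3 -m handwheel '0 0 0 0 0 -0.15 0; 0 0 0 0 0 -0.1 0'|grep -E 'pos|force'; python3 -m handwheel '0 0 0 0 0 -0.1 0; 0 0 0 0 0 -0.1 0'|grep -E 'pos|force'; python3 -m handwheel '0 0 0 0 0 -0.1 0; 0 0 0 0 0 -0.1 0'|grep -E 'pos|force'
```

```text
tool_pos: [0.4414, -0.1271, 0.1325]
contact_force: [-1.3, 0.3, 4.8]
tool_pos: [0.4414, -0.1271, 0.1306]
contact_force: [-1.6, 0.5, 7.1]
tool_pos: [0.4414, -0.1271, 0.1288]
contact_force: [-1.4, 0.7, 10.2]
```

```bash
python3 -m handwheel '0 0 0 0 0 -0.1 0; 0 0 0 0 0 0 0'|grep -E 'pos|force'; python3 -m handwheel '0 0 0 0 0 -0.1 0; 0 0 0 0 0 0 0'|grep -E 'pos|force'; python3 -m handwheel '0 0 0 0 0 -0.1 0; 0 0 0 0 0 0 0'|grep -E 'pos|force'
```

```text
tool_pos: [0.4415, -0.1271, 0.1278]
contact_force: [-2.1, 0.0, 12.0]
tool_pos: [0.4415, -0.1271, 0.127]
contact_force: [-2.3, -0.1, 10.9]
tool_pos: [0.4414, -0.1271, 0.1258]
contact_force: [-1.8, 0.4, 8.1]
```

```bash
python3 -m handwheel '0 0 0 0 0 -0.1 0; 0 0 0 0 0 0 0'|grep -E 'pos|force'; python3 -m handwheel '0 0 0 0 0 -0.1 0; 0 0 0 0 0 0 0'|grep -E 'pos|force'; python3 - <<'E'
from h import *
st();cv2.imwrite('pics/s12.png',cv2.resize(camera('scene')[120:270,270:470,::-1],None,fx=3.5,fy=3.5,interpolation=cv2.INTER_CUBIC))
im=camera('wrist');cv2.imwrite('pics/w12.png',im[:,:,::-1])
E
```

```text
tool_pos: [0.4414, -0.1271, 0.1248]
contact_force: [-1.3, 0.5, 9.4]
tool_pos: [0.4415, -0.1271, 0.1238]
contact_force: [-2.4, 0.2, 11.3]
t 12.92 p [ 0.4415 -0.1271  0.1238] q [3.000e-04 9.929e-01 1.187e-01 3.000e-04] F [-2.4  0.2 11.3] w -0.002
```

View pics/s12.png

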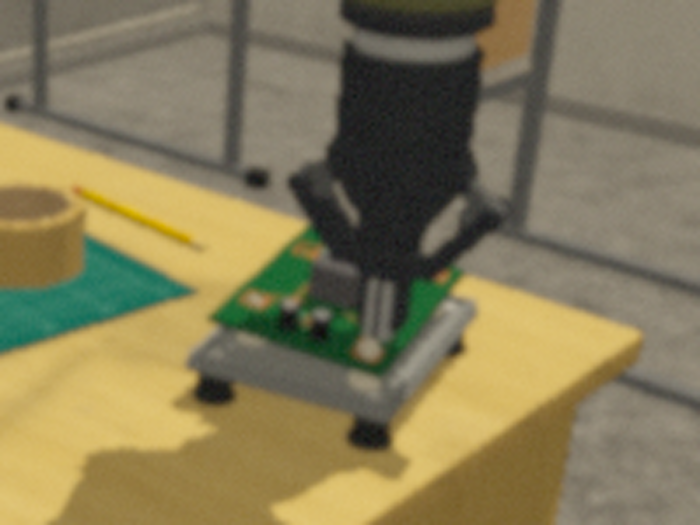

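View pics/w12.png

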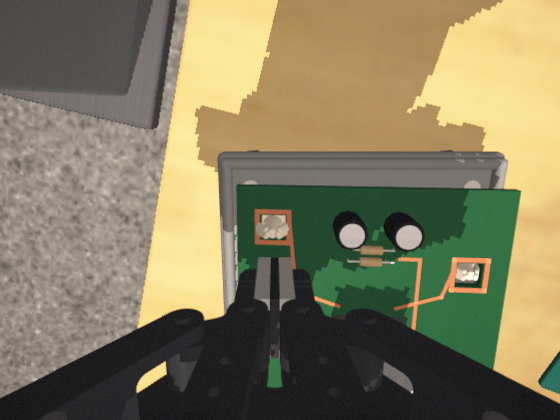

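```bash
python3 -m handwheel '0 0 0 0 0 2.4 0; 0 0 0 0.9 -3.5 0 0; 0 0 0 0.8 -3.5 0 0; 0 0 0 0 0 0 0; 0 0 0 0 0 0 0'; python3 - <<'E'
from h import *
st();cv2.imwrite('pics/s13.png',cv2.resize(camera('scene')[120:270,270:470,::-1],None,fx=3.5,fy=3.5,interpolation=cv2.INTER_CUBIC))
im=camera('wrist');cv2.imwrite('pics/w13.png',im[:,:,::-1])
E
```

```text
time_s: 13.43
tool_pos: [0.4581, -0.1993, 0.1469]
tool_rot: [0.0, 0.993, 0.116, -0.0]
contact_force: [0.3, 0.8, -0.9]
width: 0.003
t 13.43 p [ 0.4581 -0.1993  0.1469] q [ 0.000e+00  9.932e-01  1.164e-01 -1.000e-04] F [ 0.3  0.8 -0.9] w 0.003
```

View pics/s13.png

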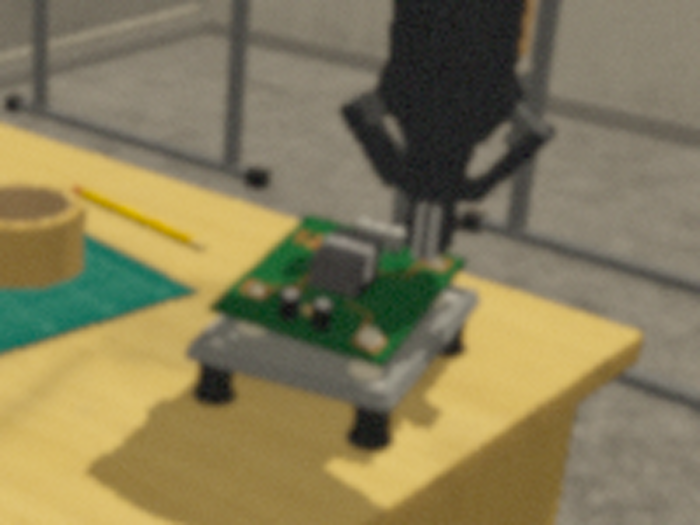

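View pics/w13.png

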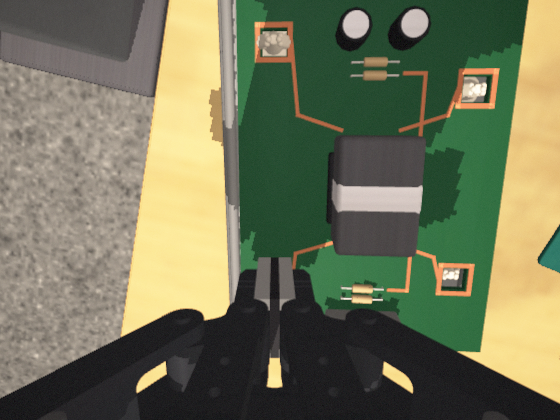

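```bash
python3 -m handwheel '0 0 0 0 0.1 -0.5 0; 0 0 0 0 0 -0.3 0'|grep -E 'pos|force'; for k in 1; do python3 -m handwheel '0 0 0 0 0 -0.2 0; 0 0 0 0 0 -0.1 0'|grep -E 'pos|force'; done;  python3 -m handwheel '0 0 0 0 0 -0.2 0; 0 0 0 0 0 -0.1 0'|grep -E 'pos|force'; python3 -m handwheel '0 0 0 0 0 -0.1 0; 0 0 0 0 0 -0.1 0'|grep -E 'pos|force'
```

```text
tool_pos: [0.4581, -0.1949, 0.139]
contact_force: [0.5, -0.0, -0.1]
tool_pos: [0.4581, -0.1955, 0.1359]
contact_force: [0.5, 0.4, 1.1]
tool_pos: [0.4583, -0.1956, 0.1332]
contact_force: [-1.5, 2.3, 3.5]
tool_pos: [0.4583, -0.1958, 0.1315]
contact_force: [-0.5, 2.5, 4.7]
```

```bash
python3 -m handwheel '0 0 0 0 0 -0.1 0; 0 0 0 0 0 -0.1 0'|grep -E 'pos|force'; python3 -m handwheel '0 0 0 0 0 -0.1 0; 0 0 0 0 0 -0.1 0'|grep -E 'pos|force'; python3 -m handwheel '0 0 0 0 0 -0.1 0; 0 0 0 0 0 0 0'|grep -E 'pos|force'; python3 -m handwheel '0 0 0 0 0 -0.1 0; 0 0 0 0 0 0 0'|grep -E 'pos|force'
```

```text
tool_pos: [0.4585, -0.1958, 0.1297]
contact_force: [-1.5, 1.8, 7.5]
tool_pos: [0.4586, -0.1959, 0.1278]
contact_force: [-0.1, 2.2, 3.2]
tool_pos: [0.4587, -0.1961, 0.1266]
contact_force: [-0.2, 1.8, 4.8]
tool_pos: [0.4587, -0.1961, 0.1256]
contact_force: [-0.2, 0.6, 7.3]
```

```bash
python3 -m handwheel '0 0 0 0 0 -0.1 0; 0 0 0 0 0 -0.1 0'|grep -E 'pos|force'; python3 -m handwheel '0 0 0 0 0 -0.1 0; 0 0 0 0 0 0 0'|grep -E 'pos|force'; python3 -m handwheel '0 0 0 0 0 -0.1 0; 0 0 0 0 0 0 0'|grep -E 'pos|force'
```

```text
tool_pos: [0.4587, -0.1961, 0.1238]
contact_force: [-1.6, 1.4, 9.5]
tool_pos: [0.4587, -0.1961, 0.1229]
contact_force: [-1.6, 2.9, 10.3]
tool_pos: [0.4587, -0.1961, 0.122]
contact_force: [-1.9, 2.6, 11.5]
```

```bash
python3 -m handwheel '0 0 0 0 0 3 0; 0 0 0 0 0 2.5 0; 0 0 0 3 1.3 0 0; 0 0 0 3 1.2 0 0; 0 0 0 1.25 1 0 0'; python3 -m handwheel '0 0 0 0 0 -1 0; 0 0 0 0 0 -1.5 0;  0 0 0 0 0 0 0;  0 0 0 0 0 0 0'; python3 - <<'E'
from h import *
st();cv2.imwrite('pics/s14.png',cv2.resize(camera('scene')[120:270,270:470,::-1],None,fx=3.5,fy=3.5,interpolation=cv2.INTER_CUBIC))
im=camera('wrist');cv2.imwrite('pics/w14.png',im[:,:,::-1])
E
```

```text
time_s: 15.78
tool_pos: [0.534, -0.1612, 0.1771]
tool_rot: [0.0, 0.993, 0.118, 0.002]
contact_force: [1.2, -0.2, 0.7]
width: -0.001
time_s: 16.12
tool_pos: [0.5296, -0.1617, 0.1504]
tool_rot: [-0.0, 0.993, 0.119, -0.001]
contact_force: [-0.3, -0.7, 0.8]
width: 0.001
t 16.12 p [ 0.5296 -0.1617  0.1504] q [-2.000e-04  9.930e-01  1.185e-01 -1.400e-03] F [-0.3 -0.7  0.8] w 0.001
```

View pics/s14.png

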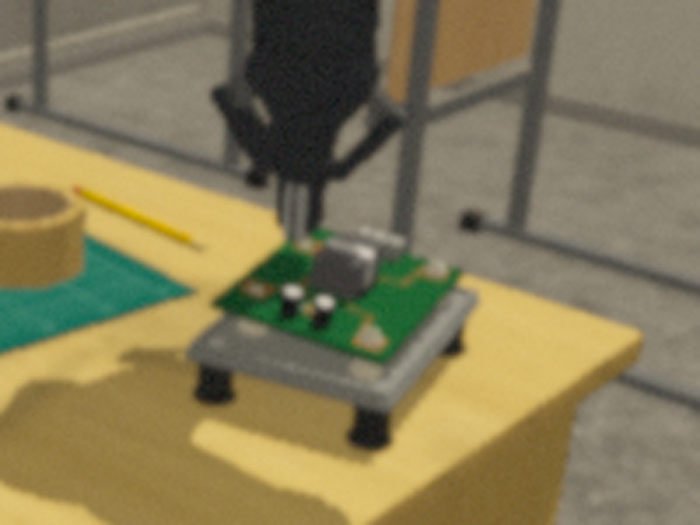

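View pics/w14.png

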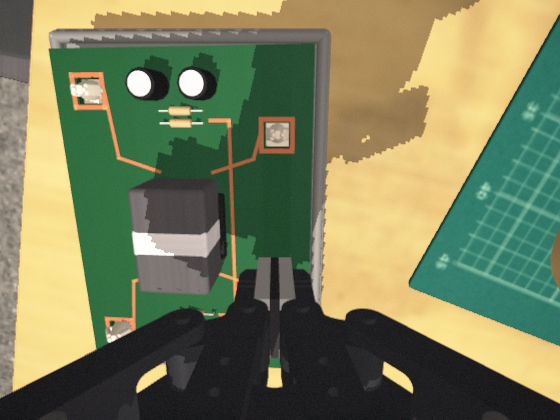

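```bash
python3 -m handwheel '0 0 0 0 0 -0.5 0; 0 0 0 0 0 -0.4 0'|grep -E 'pos|force'; python3 -m handwheel '0 0 0 0 0 -0.2 0; 0 0 0 0 0 -0.1 0'|grep -E 'pos|force';  python3 -m handwheel '0 0 0 0 0 -0.2 0; 0 0 0 0 0 -0.1 0'|grep -E 'pos|force'; python3 -m handwheel '0 0 0 0 0 -0.1 0; 0 0 0 0 0 -0.1 0'|grep -E 'pos|force'; python3 -m handwheel '0 0 0 0 0 -0.1 0; 0 0 0 0 0 -0.1 0'|grep -E 'pos|force'
```

```text
tool_pos: [0.5308, -0.1616, 0.1426]
contact_force: [0.2, -0.1, 0.1]
tool_pos: [0.5305, -0.1613, 0.1391]
contact_force: [-0.8, -0.1, 0.7]
tool_pos: [0.5308, -0.1612, 0.1363]
contact_force: [-0.2, -0.4, 2.3]
tool_pos: [0.5309, -0.1612, 0.1346]
contact_force: [-0.7, -1.1, 4.2]
tool_pos: [0.5309, -0.1612, 0.1327]
contact_force: [-0.9, 0.1, 6.1]
```

```bash
python3 -m handwheel '0 0 0 0 0 -0.1 0; 0 0 0 0 0 -0.1 0'|grep -E 'pos|force'; python3 -m handwheel '0 0 0 0 0 -0.1 0; 0 0 0 0 0 -0.1 0'|grep -E 'pos|force';  python3 -m handwheel '0 0 0 0 0 -0.1 0; 0 0 0 0 0 0 0'|grep -E 'pos|force'; python3 -m handwheel '0 0 0 0 0 -0.1 0; 0 0 0 0 0 0 0'|grep -E 'pos|force'
```

```text
tool_pos: [0.531, -0.1611, 0.1308]
contact_force: [-1.3, 0.3, 8.3]
tool_pos: [0.531, -0.1612, 0.129]
contact_force: [-2.1, 0.6, 10.3]
tool_pos: [0.5311, -0.1611, 0.1281]
contact_force: [-2.3, -0.9, 10.3]
tool_pos: [0.5311, -0.1611, 0.1272]
contact_force: [-1.8, -0.8, 11.2]
```

```bash
python3 -m handwheel '0 0 0 0 0 -0.1 0; 0 0 0 0 0 0 0'|grep -E 'pos|force'; python3 -m handwheel '0 0 0 0 0 -0.1 0; 0 0 0 0 0 0 0'|grep -E 'pos|force';  python3 -m handwheel '0 0 0 0 0 -0.1 0; 0 0 0 0 0 0 0'|grep -E 'pos|force'
```

```text
tool_pos: [0.5312, -0.1612, 0.1259]
contact_force: [0.1, 0.4, 5.5]
tool_pos: [0.5312, -0.1612, 0.1248]
contact_force: [-0.1, 0.0, 5.7]
tool_pos: [0.5313, -0.1611, 0.1238]
contact_force: [-1.0, -1.0, 7.3]
```

Clicked (11.2 → 5.5 N). Seat a little further.

```bash
python3 -m handwheel '0 0 0 0 0 -0.1 0; 0 0 0 0 0 -0.1 0'|grep -E 'pos|force'; python3 -m handwheel '0 0 0 0 0 -0.1 0; 0 0 0 0 0 0 0'|grep -E 'pos|force';python3 -m handwheel '0 0 0 0 0 2 0; 0 0 0 -0.3 1.2 1 0; 0 0 0 -0.45 2.3 0 0; 0 0 0 0 0 0 0; 0 0 0 0 0 0 0'; python3 - <<'E'
from h import *
st();cv2.imwrite('pics/s15.png',cv2.resize(camera('scene')[120:270,270:470,::-1],None,fx=3.5,fy=3.5,interpolation=cv2.INTER_CUBIC))
im=camera('wrist');cv2.imwrite('pics/w15.png',im[:,:,::-1])
E
```

```text
tool_pos: [0.5313, -0.1611, 0.1221]
contact_force: [-1.8, -0.7, 9.7]
tool_pos: [0.5313, -0.1611, 0.1211]
contact_force: [-1.4, -0.3, 11.2]
time_s: 18.97
tool_pos: [0.5231, -0.124, 0.1508]
tool_rot: [-0.0, 0.993, 0.12, 0.0]
contact_force: [-0.2, -0.7, 0.3]
width: 0.003
t 18.97 p [ 0.5231 -0.124   0.1508] q [-2.000e-04  9.927e-01  1.202e-01  3.000e-04] F [-0.2 -0.7  0.3] w 0.003
```

View pics/s15.png

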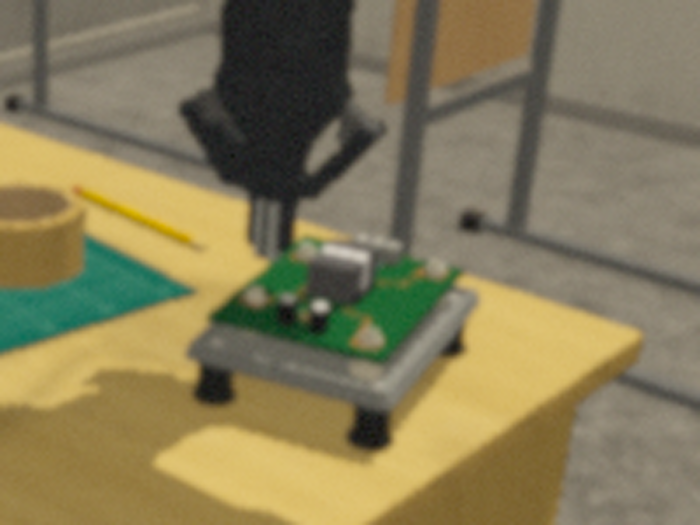

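View pics/w15.png

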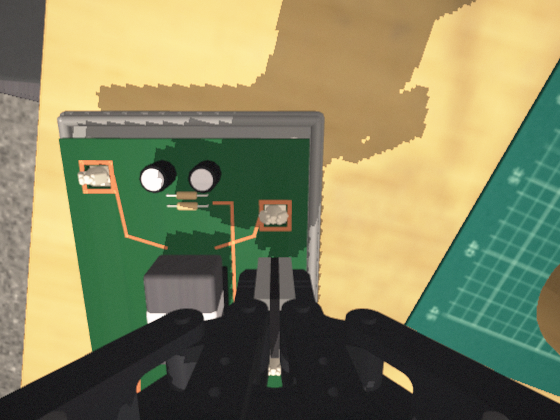

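```bash
python3 -m handwheel '0 0 0 0 0 -0.6 0; 0 0 0 0 0 -0.5 0'|grep -E 'pos|force'; python3 -m handwheel '0 0 0 0 0 -0.2 0; 0 0 0 0 0 -0.1 0'|grep -E 'pos|force';  python3 -m handwheel '0 0 0 0 0 -0.2 0; 0 0 0 0 0 -0.1 0'|grep -E 'pos|force'; python3 -m handwheel '0 0 0 0 0 -0.1 0; 0 0 0 0 0 -0.1 0'|grep -E 'pos|force'; python3 -m handwheel '0 0 0 0 0 -0.1 0; 0 0 0 0 0 -0.1 0'|grep -E 'pos|force'
```

```text
tool_pos: [0.5232, -0.1268, 0.1387]
contact_force: [0.2, 0.1, 0.6]
tool_pos: [0.5229, -0.1265, 0.1354]
contact_force: [-0.0, -1.2, 0.2]
tool_pos: [0.5232, -0.1263, 0.133]
contact_force: [-0.7, -0.7, 0.7]
tool_pos: [0.5233, -0.1262, 0.1313]
contact_force: [0.1, -0.3, 0.5]
tool_pos: [0.5233, -0.1262, 0.1293]
contact_force: [-0.6, 0.6, -0.7]
```

```bash
python3 -m handwheel '0 0 0 0 0 -0.1 0; 0 0 0 0 0 -0.1 0'|grep -E 'pos|force'; python3 -m handwheel '0 0 0 0 0 -0.1 0; 0 0 0 0 0 -0.1 0'|grep -E 'pos|force';  python3 -m handwheel '0 0 0 0 0 -0.1 0; 0 0 0 0 0 -0.1 0'|grep -E 'pos|force'; python3 -m handwheel '0 0 0 0 0 -0.1 0; 0 0 0 0 0 -0.1 0'|grep -E 'pos|force'
```

```text
tool_pos: [0.5233, -0.1262, 0.1274]
contact_force: [-0.7, 1.3, 2.5]
tool_pos: [0.5233, -0.1261, 0.1256]
contact_force: [-1.8, 0.6, 5.2]
tool_pos: [0.5233, -0.1261, 0.1237]
contact_force: [-2.3, -0.6, 7.9]
tool_pos: [0.5234, -0.1261, 0.1219]
contact_force: [-4.3, -0.2, 11.0]
```

```bash
python3 -m handwheel '0 0 0 0 0 -0.1 0; 0 0 0 0 0 -0.1 0'|grep -E 'pos|force'; python3 -m handwheel '0 0 0 0 0 -0.1 0; 0 0 0 0 0 0 0'|grep -E 'pos|force';python3 -m handwheel '0 0 0 0 0 3 0; 0 0 0 0 0 4 0; 0 0 0 0 3 4 0; 0 0 0 0 3 2 0; 0 0 0 0 0 0 0'; python3 - <<'E'
from h import *
st();cv2.imwrite('pics/s16.png',cv2.resize(camera('scene')[150:250,310:430,::-1],None,fx=6,fy=6,interpolation=cv2.INTER_CUBIC))
im=camera('wrist');cv2.imwrite('pics/w16.png',im[:,:,::-1])
E
```

```text
tool_pos: [0.5233, -0.1261, 0.1202]
contact_force: [-4.4, 0.1, 13.7]
tool_pos: [0.5233, -0.1261, 0.1193]
contact_force: [-4.4, 0.2, 13.8]
time_s: 21.32
tool_pos: [0.5251, -0.0645, 0.2467]
tool_rot: [-0.001, 0.993, 0.122, 0.004]
contact_force: [0.4, 1.7, -0.8]
width: -0.002
t 21.32 p [ 0.5251 -0.0645  0.2467] q [-8.000e-04  9.925e-01  1.219e-01  4.400e-03] F [ 0.4  1.7 -0.8] w -0.002
```

View pics/s16.png

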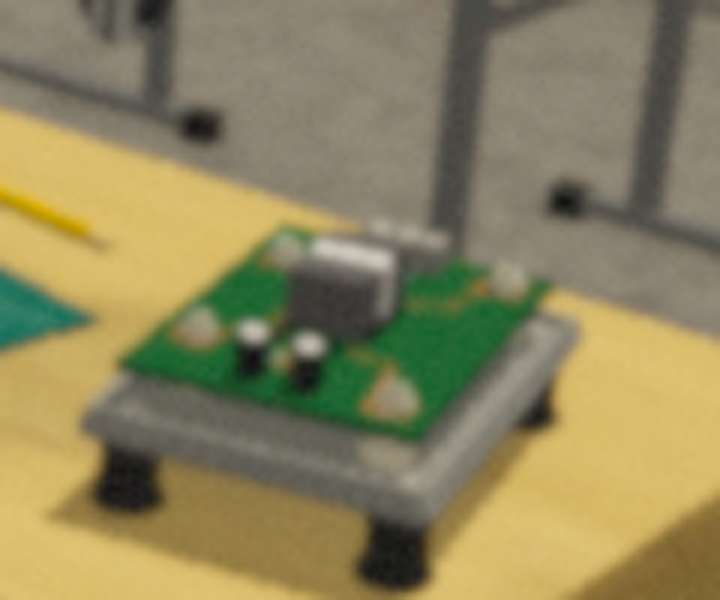

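View pics/w16.png

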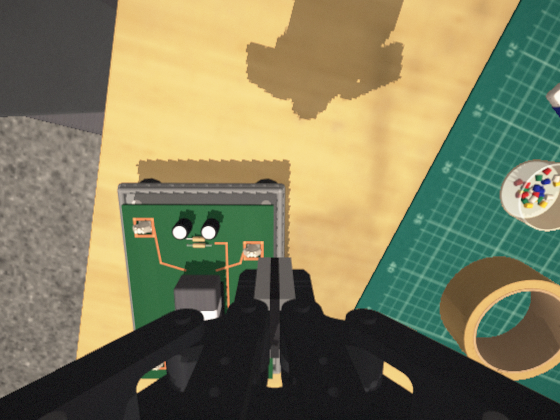

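```bash
python3 -m handwheel '0 0 0 -2.8 -2 0 0; 0 0 0 -2.8 -2 0 0; 0 0 0 -2.7 -2.1 -3 0; 0 0 0 0 0 -4 0; 0 0 0 0 0 -3.5 0'; python3 -m handwheel '0 0 0 0 0 0 0; 0 0 0 0 0 0 0'; python3 - <<'E'
from h import *
st()
im=camera('wrist');cv2.imwrite('pics/w17.png',im[:,:,::-1])
E
```

```text
time_s: 21.83
tool_pos: [0.44, -0.1338, 0.1372]
tool_rot: [0.0, 0.993, 0.116, -0.001]
contact_force: [0.5, 0.1, -0.9]
width: -0.001
time_s: 22.0
tool_pos: [0.4413, -0.1306, 0.1379]
tool_rot: [-0.001, 0.993, 0.119, -0.002]
contact_force: [-0.7, 1.2, 0.9]
width: 0.0
t 22.0 p [ 0.4413 -0.1306  0.1379] q [-0.0011  0.9929  0.1188 -0.0023] F [-0.7  1.2  0.9] w 0.0
```

View pics/w17.png

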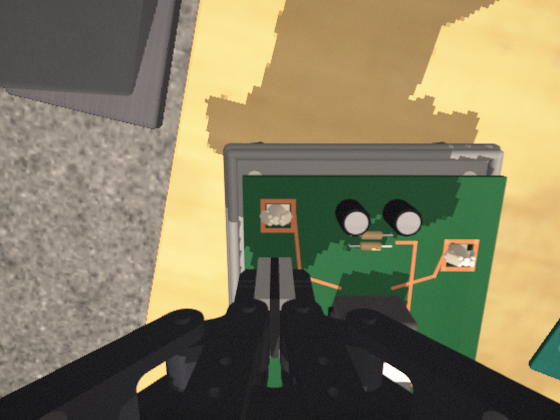

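```bash
python3 -m handwheel '0 0 0 0 0.2 -0.3 0; 0 0 0 0 0 -0.3 0; 0 0 0 0 0 0 0'|grep -E 'pos|force'; for i in 1; do python3 -m handwheel '0 0 0 0 0 -0.2 0; 0 0 0 0 0 0 0'|grep -E 'pos|force'; done; python3 -m handwheel '0 0 0 0 0 -0.2 0; 0 0 0 0 0 0 0'|grep -E 'pos|force';python3 -m handwheel '0 0 0 0 0 -0.2 0; 0 0 0 0 0 0 0'|grep -E 'pos|force';python3 -m handwheel '0 0 0 0 0 -0.2 0; 0 0 0 0 0 0 0'|grep -E 'pos|force'
```

```text
tool_pos: [0.4431, -0.1283, 0.134]
contact_force: [0.1, 0.2, 0.3]
tool_pos: [0.4427, -0.1285, 0.1315]
contact_force: [0.4, -0.0, 0.1]
tool_pos: [0.4425, -0.1284, 0.1292]
contact_force: [-0.9, -0.5, -0.1]
tool_pos: [0.4426, -0.1284, 0.1272]
contact_force: [-0.5, -0.3, 2.8]
tool_pos: [0.4426, -0.1284, 0.1252]
contact_force: [-0.3, -0.2, 5.2]
```

```bash
python3 -m handwheel '0 0 0 0 0 -0.2 0; 0 0 0 0 0 -0.2 0; 0 0 0 0 0 0 0'|grep -E 'pos|force'; python3 -m handwheel '0 0 0 0 0 2 0; 0 0 0 0.8 -3.4 0 0; 0 0 0 0.7 -3.4 0 0; 0 0 0 0 0 0 0; 0 0 0 0 0 0 0'; python3 -m handwheel '0 0 0 0 0 -0.6 0; 0 0 0 0 0 -0.4 0; 0 0 0 0 0 0 0'|grep -E 'pos|force'; python3 -m handwheel '0 0 0 0 0 -0.2 0; 0 0 0 0 0 0 0'|grep -E 'pos|force'; python3 -m handwheel '0 0 0 0 0 -0.2 0; 0 0 0 0 0 0 0'|grep -E 'pos|force';python3 -m handwheel '0 0 0 0 0 -0.2 0; 0 0 0 0 0 0 0'|grep -E 'pos|force'
```

```text
tool_pos: [0.4426, -0.1284, 0.1215]
contact_force: [-1.7, -1.6, 10.8]
time_s: 23.63
tool_pos: [0.4573, -0.1985, 0.1407]
tool_rot: [-0.0, 0.993, 0.117, -0.0]
contact_force: [-0.3, 0.7, 0.2]
width: 0.003
tool_pos: [0.4569, -0.1952, 0.1302]
contact_force: [-0.4, 0.1, -0.2]
tool_pos: [0.4575, -0.1957, 0.1289]
contact_force: [-0.7, 0.7, -0.5]
tool_pos: [0.4577, -0.1959, 0.1272]
contact_force: [-0.2, 2.2, 3.0]
tool_pos: [0.4576, -0.1959, 0.1253]
contact_force: [-2.1, 2.4, 5.4]
```

NR is seated at the same height. Now FR, lifting over the block.

```bash
python3 -m handwheel '0 0 0 0 0 -0.2 0; 0 0 0 0 0 -0.2 0; 0 0 0 0 0 0 0'|grep -E 'pos|force'; python3 -m handwheel '0 0 0 0 0 3 0; 0 0 0 0 0 2.6 0; 0 0 0 3 1.3 0 0; 0 0 0 3 1.2 0 0; 0 0 0 1.3 1 0 0'|grep -E 'pos|force'; python3 -m handwheel '0 0 0 0 0 0 0; 0 0 0 0 0 -2 0; 0 0 0 0 0 -2 0; 0 0 0 0 0 0 0'|grep -E 'pos|force'; python3 -m handwheel '0 0 0 0 0 -0.5 0; 0 0 0 0 0 0 0'|grep -E 'pos|force'; python3 -m handwheel '0 0 0 0 0 -0.3 0; 0 0 0 0 0 0 0'|grep -E 'pos|force'
```

```text
tool_pos: [0.4577, -0.1959, 0.1216]
contact_force: [-2.9, 2.7, 10.0]
tool_pos: [0.5339, -0.1613, 0.1781]
contact_force: [1.1, 0.2, 1.0]
tool_pos: [0.5283, -0.1621, 0.1341]
contact_force: [-1.1, -0.1, -0.1]
tool_pos: [0.5302, -0.1617, 0.1321]
contact_force: [0.1, 0.2, 0.5]
tool_pos: [0.5307, -0.1617, 0.1296]
contact_force: [-0.5, -0.1, 0.2]
```

```bash
python3 -m handwheel '0 0 0 0 0 -0.2 0; 0 0 0 0 0 0 0'|grep -E 'pos|force'; python3 -m handwheel '0 0 0 0 0 -0.2 0; 0 0 0 0 0 0 0'|grep -E 'pos|force'; python3 -m handwheel '0 0 0 0 0 -0.2 0; 0 0 0 0 0 -0.2 0; 0 0 0 0 0 0 0'|grep -E 'pos|force'; python3 -m handwheel '0 0 0 0 0 3 0; 0 0 0 0 0 4 0; 0 0 0 0 0 4 0; 0 0 0 0 3.5 3 0; 0 0 0 0 3.5 0 0'; python3 -m handwheel '0 0 0 0 3.5 0 0; 0 0 0 0 3.5 0 0; 0 0 0 0 3.5 0 0;0 0 0 0 3 0 0; 0 0 0 0 0 0 0';python3 - <<'E'
from h import *
st();cv2.imwrite('pics/s18.png',cv2.resize(camera('scene')[130:250,310:430,::-1],None,fx=5,fy=5,interpolation=cv2.INTER_CUBIC))
im=camera('top');cv2.imwrite('pics/t18.png',im[:,:,::-1]);cv2.imwrite('pics/w18.png',camera('wrist')[:,:,::-1])
E
```

```text
tool_pos: [0.5309, -0.1616, 0.1276]
contact_force: [-0.0, -0.7, 1.9]
tool_pos: [0.5309, -0.1616, 0.1256]
contact_force: [-0.6, -0.8, 5.5]
tool_pos: [0.5309, -0.1616, 0.1219]
contact_force: [-1.8, -0.5, 10.5]
time_s: 26.72
tool_pos: [0.5326, -0.0959, 0.2633]
tool_rot: [0.001, 0.993, 0.116, 0.004]
contact_force: [0.8, 1.0, 0.5]
width: 0.002
time_s: 27.13
tool_pos: [0.5297, 0.0478, 0.2593]
tool_rot: [-0.002, 0.992, 0.123, 0.001]
contact_force: [-0.1, -0.3, 0.1]
width: 0.002
t 27.13 p [0.5297 0.0478 0.2593] q [-0.002   0.9924  0.1232  0.001 ] F [-0.1 -0.3  0.1] w 0.002
```

View pics/s18.png

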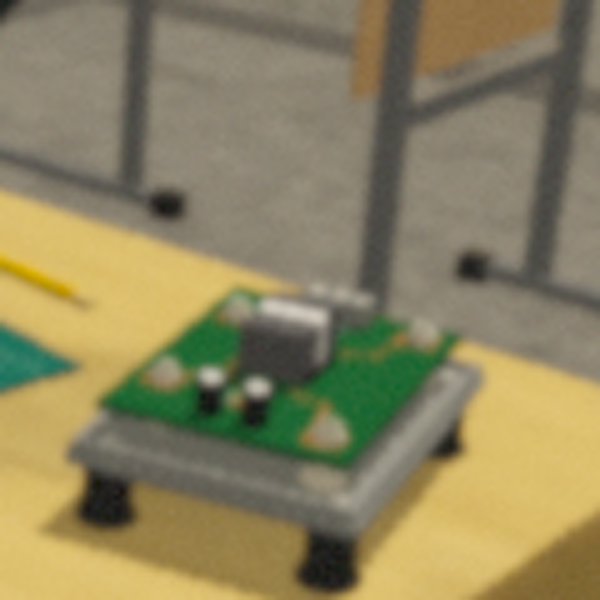

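View pics/t18.png

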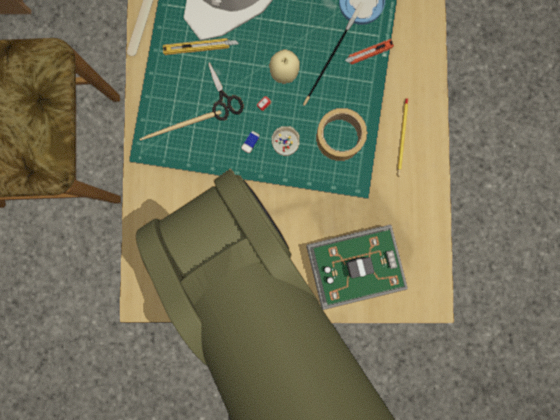

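View pics/w18.png

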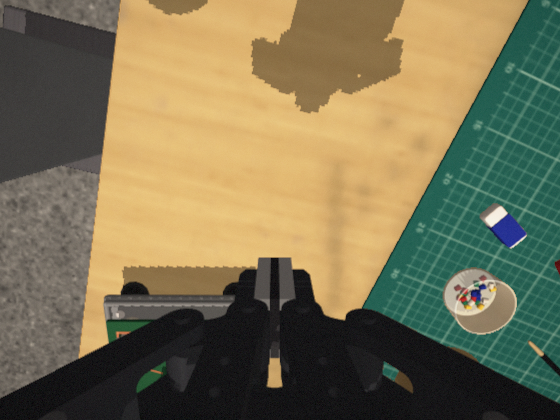

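All four stud tips stand proud of the level board. In the top view the tape is still at (341,134), the pins at (285,140) and the eraser at (250,142), and the arm is clear of everything. Handing in.

```bash
python3 -c "
from rig import *
print(job_done())"
```

```text
the job is handed in; nothing more can be done
None
```

The circuit board is fitted on the base, components up. All four studs have clicked through, and I handed the job in at about 27 s.

- **Placing:** I lined the board up by looking through its holes at the stud tips, then laid it on the studs and let go.
- **Pressing:** I pressed near left, near right, far right, then far left.
    - The first three each showed a clear drop in force, at most about 12 N before the click.
    - I saw no separate drop at far left. It was already down when I reached it, so it probably clicked during the far right press. I still pressed there, and the 13.8 N reached was the highest force I read.
- **Seating check:** I pressed the other three spots again. Together with the far left press, all four made contact at the same tool height to within about 1 mm, which matches a board resting on the shoulders. The push then rose steadily at roughly 1.5 N per mm, as expected from the soft feet.
- **Final pictures:** All four stud tips stand above a level board. The tape, pins and eraser are where they were, and the arm touches nothing.
- **Disagreements:** The base position differed by up to 4–5 mm between the first camera estimates. Looking through the holes settled it.

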